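# Dry the washed hat brushes

### The arm

A 7-joint arm with a two-finger parallel gripper is mounted at the origin on the work surface. World frame = base frame: x ahead of the robot, y to its left, z up, the work surface at z = 0. Lengths are in m, angles in degrees, forces in N, time in s.
With the tool pointing down it reaches from about 0.425 to 0.875 m from the base axis. Payload 4.7 kg.
Tool frame: the origin (TCP) lies at the very end of the fingers, on their centre line; the grasp point (between the pads) lies 19 mm behind it; z points along the fingers, y is the direction in which the jaws open and shut (so a half turn about z gives the same grasp; the last joint's range is limited). The gripper opens to 87 mm and grips with 3 to 60 N. Pads are 19 mm wide; open, the fingers measure 117 mm over their backs; the gripper's body (75 mm by 190 mm) begins 51 mm behind the grasp point.
Start: joints at [75.636, 18.392, -4.016, 83.108, 1.295, 78.541, -3.26], TCP at [0.17, -0.627, 0.223] pointing down, gripper open.
Joint ranges: [-163.93, 163.93], [-17.29, 119.83], [-79.2, 71.16], [3.27, 140.29], [-89.18, 269.18], [5.43, 117.66], [-154.24, 154.24]. Speed limits (degrees/s): [147.25, 147.25, 180, 180, 180, 180, 180].

### API

Orientations are given as [roll, pitch, yaw] about the fixed x, y, z axes, in that order (R = Rz(yaw) Ry(pitch) Rx(roll)).
In Python, from cell import monitor, read_camera, camera_info, env, look_for gives the robot as it stands.
- The arm moves only by the tool servo_tool, never from a script. Its argument "commands" is one flat list of numbers, 6 for each row, row after row: the shift along the tool's x, y, z in mm, then the turn, a rotation vector about the tool's x, y, z in degrees. A call has 1 to 10 rows; each row shifts and turns the commanded pose from where the row before left it, along the tool's axes as they then stand; what a row does not reach is not made up. A row lasts 1/10 s, in which the tool goes at most 50 mm and 8.59 degrees, less where a joint would pass 70% of its speed; a pose out of reach is approached as far as the arm can. A call is refused whole if a number of a shift passes 50 or a number of a turn 8.59, either way. A call with a gripper value outside its range is refused whole. "jaw" is the finger opening in mm, from 0 to 87, set as the call begins (left out, the last holds). The fingers move at their own pace and stop on an object; "newtons" is the grip in N (left out, the last holds). Time passes only in rows, so rows that do not move let the fingers close. It gives the time, the measured TCP pose, the force and the opening at its end, in the units of the state.
- monitor.get_obs(): the state, without advancing time (a new reading comes with each control period).
- read_camera(name): name is "side" or "top"; returns (picture, depth): 384x512x3 uint8, red, green, blue; 384x512 float32, m along the optical axis (not along the pixel's ray), 0 where there is no reading.
- camera_info(name): a dict with "camera_matrix" (3x3 intrinsics, pixels), "k1" (the pictures are not rectified: a ray, as slopes to the right and down, at radius r is drawn at 1 + k1 r^2 times it, then the intrinsics apply), "R" (3x3) and "t" (3): a world point X has camera coordinates R X + t. Camera axes: x right, y down, z forward; pixel columns grow to the right and rows downward; lengths in m; the calibration is good to about 2 mm. A picture is of the moment at which its call begins. camera_info takes no time and is no camera call.
- env.sign_off(): hands the job in, once; it reports no verdict.
Trained networks look in the newest picture that a camera, given by its name, has taken for a name from the list of things; names that differ only in an ending like _2 or _b are one class to them, and where a whole thing is asked for, a point or a joint stands for the part that bears it (a point fixed in the world has none). Each returns a list of dicts, best first, with "conf" (0 to 1); they miss things now and then, are a little off and sometimes report something else, mostly with a low value. They report only what shows in the picture. A call takes as long as a camera call.
- look_for(camera, label): "box" ([left, top, width, height] in pixels, round what is visible of it).
The state is a dict: "time_s": time; "qpos": joint angles; "joint_velocities": joint speeds; "effort": joint torques, N m; "tool_pos": TCP position; "tool_rot": TCP orientation; "force": force on the tool from outside, world axes, zero at the start; "wrist_torque": the same for the moment, N m; "grip_width": finger opening in m.
Only numpy, scipy, OpenCV 4.12 (cv2) and the standard library are available. Lean on these libraries where they do the work, as an engineer would, in place of code of your own. Each camera call takes 0.05 s, during which the arm holds its last target.

### The job

The hat brushes have been washed: put them on the warm-air dryer. Push the yellow air slide fully open to its end stop first, only then turn the heat dial until its pointer stands at the red tab; and hang every brush that is there by its bow handle on the hook of the stand of the same colour, leaving the other things on the bench alone.

Things in the scene. Friction and masses are not known exactly. Their poses are not given: they have to be found in the camera images.
- brush_white: loose hat brush, white bow handle, same either way round, 0.18 kg, may be absent. Bristles and pale wood block 112 mm long (y) x 64 (x) x 44 high; above it the white bow of 10 mm square bar: top bar along y, underside 106 mm up, top 116, two uprights at y = +-49 mm; clear window under the bar 88 mm wide, 62 high. Origin: centre of the underside of the bristles; z up.
- brush_white_bow (a point): centre of the underside of the white bow's top bar, 106 mm above the brush's origin, axes as the brush
- stand_white_seat (a point): fixed white drying stand, hook along its -x. The point is the top of the hook's bar at its lowest part, 200 mm above the table, where a bow's bar rests across it. White base 110 x 80 x 12 mm; white post 16 mm thick, 242 high, at x = +60 mm; steel J hook of 10 mm round bar leaves the post at 215 mm height, dips to this point, ends in an upturned tip at x = -44 mm, top 225 mm high. z up.
- brush_orange: loose hat brush, orange bow handle, same either way round, 0.18 kg, may be absent. Bristles and pale wood block 112 mm long (y) x 64 (x) x 44 high; above it the orange bow of 10 mm square bar: top bar along y, underside 106 mm up, top 116, two uprights at y = +-49 mm; clear window under the bar 88 mm wide, 62 high. Origin: centre of the underside of the bristles; z up.
- brush_orange_bow (a point): centre of the underside of the orange bow's top bar, 106 mm above the brush's origin, axes as the brush
- stand_orange_seat (a point): fixed orange drying stand, hook along its -x. The point is the top of the hook's bar at its lowest part, 200 mm above the table, where a bow's bar rests across it. Orange base 110 x 80 x 12 mm; orange post 16 mm thick, 242 high, at x = +60 mm; steel J hook of 10 mm round bar leaves the post at 215 mm height, dips to this point, ends in an upturned tip at x = -44 mm, top 225 mm high. z up.
- brush_blue: loose hat brush, blue bow handle, same either way round, 0.18 kg, may be absent. Bristles and pale wood block 112 mm long (y) x 64 (x) x 44 high; above it the blue bow of 10 mm square bar: top bar along y, underside 106 mm up, top 116, two uprights at y = +-49 mm; clear window under the bar 88 mm wide, 62 high. Origin: centre of the underside of the bristles; z up.
- brush_blue_bow (a point): centre of the underside of the blue bow's top bar, 106 mm above the brush's origin, axes as the brush
- stand_blue_seat (a point): fixed blue drying stand, hook along its -x. The point is the top of the hook's bar at its lowest part, 200 mm above the table, where a bow's bar rests across it. Blue base 110 x 80 x 12 mm; blue post 16 mm thick, 242 high, at x = +60 mm; steel J hook of 10 mm round bar leaves the post at 215 mm height, dips to this point, ends in an upturned tip at x = -44 mm, top 225 mm high. z up.
- brush_green: loose hat brush, green bow handle, same either way round, 0.18 kg, may be absent. Bristles and pale wood block 112 mm long (y) x 64 (x) x 44 high; above it the green bow of 10 mm square bar: top bar along y, underside 106 mm up, top 116, two uprights at y = +-49 mm; clear window under the bar 88 mm wide, 62 high. Origin: centre of the underside of the bristles; z up.
- brush_green_bow (a point): centre of the underside of the green bow's top bar, 106 mm above the brush's origin, axes as the brush
- stand_green_seat (a point): fixed green drying stand, hook along its -x. The point is the top of the hook's bar at its lowest part, 200 mm above the table, where a bow's bar rests across it. Green base 110 x 80 x 12 mm; green post 16 mm thick, 242 high, at x = +60 mm; steel J hook of 10 mm round bar leaves the post at 215 mm height, dips to this point, ends in an upturned tip at x = -44 mm, top 225 mm high. z up.
- air_slide (a joint): air slide, along the y axis of the grey dryer control box ('console': 200 x 200 x 60 mm, fixed, standing level on the table at some yaw, heat dial on top 96 mm further in console +x): 0 m = shut (red patch, -y end of its track), 0.110 = fully open, at the end stop (green patch, +y end). Stays where it is left; moves with about 2 N
- air_slide_top (a point): centre of the top of the slide's yellow grip, which is 28 mm (console x) by 20 mm (console y) and 40 mm high, standing on the 14 mm high dark track; axes as the console
- dial (a joint): heat dial angle in rad, 0 = off (pointer towards console -x), growing clockwise seen from above, up to 3.0. Stays where it is left
- dial_grip (a point): on the dial's axis at the height to grip (96 mm above the table): black dial of 37 mm radius with a raised bar grip 62 mm long, 16 mm wide, 32 mm high (top 104 mm above the table); axes turn with the dial, the bar lies along its x, the white-lined pointer end along its -x
- dial_tip (a point): pointer of the dial, 44 mm from its axis along the white-lined end of the bar; turns with the dial
- dial_mark (a point): the red tab on the white scale round the dial (this point is 44 mm from the dial's axis, in line with the tab); the pointer must come to it. The tab stands at 1.0 to 2.4 rad of dial angle and cannot be moved by hand
- tape_roll: bystander, loose, to be left alone: brown roll of tape, ring of 76 mm diameter, 24 mm high; origin at the centre of its underside
- spool: bystander, loose, to be left alone: red ribbon spool, 56 mm diameter, 42 mm high; origin at the centre of its underside
- cup: bystander, loose, to be left alone: white cup, 80 mm wide, 100 mm high; origin at the centre of its underside
- spray: bystander, loose, to be left alone: clear bottle, 64 mm diameter, 190 mm high; origin at the centre of its underside
- tin: bystander, loose, to be left alone: amber jar, 76 mm diameter, 85 mm high; origin at the centre of its underside
- hat_block: bystander, loose, to be left alone: dark wooden hat block, 156 mm diameter, 132 mm high; origin at the centre of its underside

How it is judged:
By the outcome, as a careful person would: the job done as asked, in the order asked, and still so for the second after the job is handed in, with the robot touching nothing.
Of brush_white, brush_orange, brush_blue, brush_green only 3 to 4 are there at a start; the rules pass over those that are not, and their reading is None.
At some moment in a run one of brush_white, brush_orange, brush_blue, brush_green may be knocked a few centimetres aside while the robot is not near it.
It also fails if it takes over 210 s, if anything falls off the work surface, if the arm or the gripper's body presses on something with over 40 N, if the wrist force passes 120 N, or if a joint passes its speed limit or range.

## Working session

There is one attempt and no reset: what is moved stays moved. The work goes in short steps, Python scripts to look and compute and a tool call to move; the robot and the scene stay as the last step left them, time stands still between calls to the robot, and variables do not carry over. Pictures are saved under pics/ and viewed, and the job is handed in when it is done.

Besides the shell and the picture viewer there is one more tool, called after "Emit:" by a JSON object that holds its "name" and its "arguments", one argument or row to a line. servo_tool: Moves the arm, as the interface text tells. Its arguments: {"type":"object","properties":{"commands":{"type":"array","items":{"type":"number"}},"jaw":{"type":"number"},"newtons":{"type":"number"}},"required":["commands"]}

```bash
ls; mkdir -p pics
python3 - <<'E'
from cell import monitor, read_camera, camera_info
import cv2, numpy as np
print(monitor.get_obs())
for n in ["side","top"]:
    p,d=read_camera(n); np.savez(f"{n}0.npz",p=p,d=d)
    cv2.imwrite(f"pics/{n}0.png",cv2.resize(p[:,:,::-1],(800,600),interpolation=cv2.INTER_CUBIC))
    print(n,camera_info(n))
E
```

```text
pics
{'time_s': 0.0, 'qpos': array([75.63794666, 18.43892509, -4.01508267, 83.17358183,  1.29510507,
       78.53927084, -3.2598088 ]), 'joint_velocities': array([-0.02066121, -0.00255526,  0.1003598 ,  0.07372628,  0.0107332 ,
        0.04929602,  0.14834844]), 'effort': array([-3.05278872e-04, -4.91292679e+01, -4.04075012e-01, -3.12527347e+01,
       -6.39960472e-02,  4.39003017e-02,  1.99450155e-04]), 'tool_pos': array([ 0.16990009, -0.62684953,  0.22147453]), 'tool_rot': array([-1.79893465e+02,  5.85423677e-03,  1.51715654e+01]), 'force': array([ 0.15268364,  0.34039766, -0.23358286]), 'wrist_torque': array([-0.01020991, -0.01438914,  0.01031738]), 'grip_width': 0.0869955553996424}
side {'camera_matrix': array([[401.36704243,   0.        , 261.61693161],
       [  0.        , 401.36704243, 198.86388637],
       [  0.        ,   0.        ,   1.        ]]), 'k1': 0.02555339235268721, 'R': array([[-0.87494238, -0.48412955, -0.00971688],
       [-0.37170043,  0.68434553, -0.62730374],
       [ 0.31034599, -0.54524286, -0.77871406]]), 't': array([0.55227866, 0.25029617, 1.1598112 ])}
top {'camera_matrix': array([[431.73814062,   0.        , 267.90482588],
       [  0.        , 431.73814062, 186.83323335],
       [  0.        ,   0.        ,   1.        ]]), 'k1': 0.013236840853913934, 'R': array([[-0.01682612, -0.99976864, -0.01339983],
       [-0.98408793,  0.01893012, -0.17667086],
       [ 0.17688365,  0.01021393, -0.98417877]]), 't': array([0.10275613, 0.61625033, 1.27869739])}
```

View pics/side0.png

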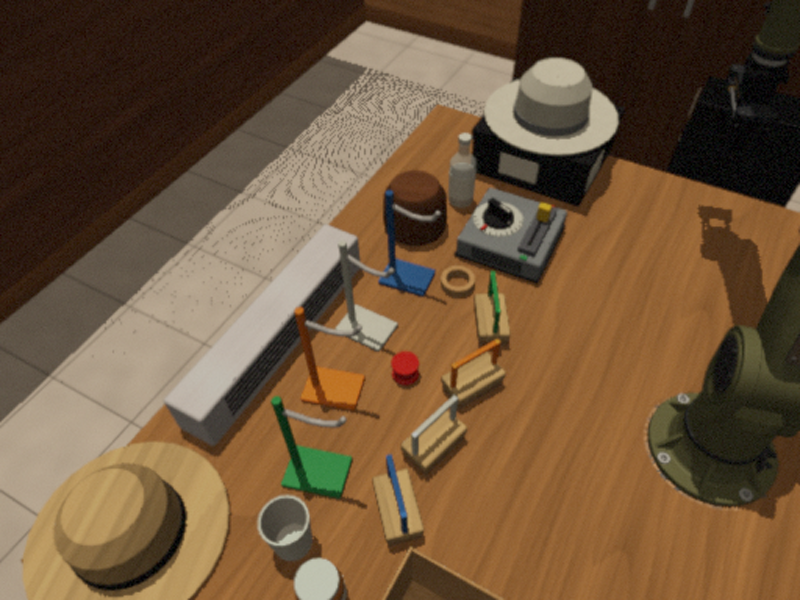

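View pics/top0.png

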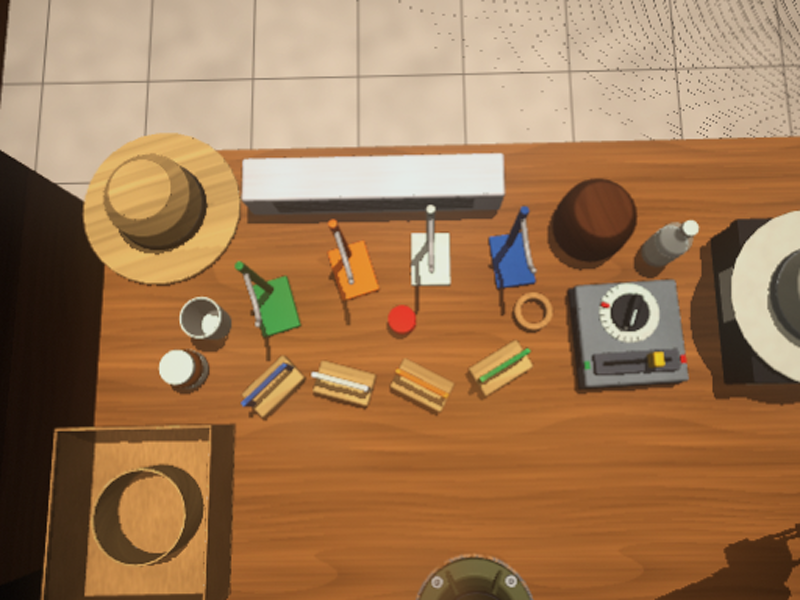

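The pictures show all four brushes in a row. In the top view blue is at about (270,387), white (343,383), orange (421,385) and green (502,368). The stands, from left to right, are green, orange, white and blue. The console is at (628,333), with its slide grip at the red end. Next I'll localise them from depth.

```bash
cat > h.py <<'E'
from cell import monitor, read_camera, camera_info, look_for
import cv2, numpy as np, sys
INF={n:camera_info(n) for n in("side","top")}
def cloud(n,d):
    c=INF[n]; h,w=d.shape
    u,v=np.meshgrid(np.arange(w),np.arange(h))
    pts=np.stack([u,v],-1).reshape(-1,1,2).astype(np.float64)
    xy=cv2.undistortPoints(pts,c["camera_matrix"],np.array([c["k1"],0,0,0,0.]))[:,0]
    dd=d.reshape(-1,1)
    pc=np.hstack([xy*dd,dd])
    X=(pc-c["t"])@c["R"]
    X[dd[:,0]==0]=np.nan
    return X.reshape(h,w,3)
def proj(n,X):
    c=INF[n]; X=np.atleast_2d(np.asarray(X,float))
    r,_=cv2.Rodrigues(c["R"])
    return cv2.projectPoints(X,r,np.array(c["t"]),c["camera_matrix"],np.array([c["k1"],0,0,0,0.]))[0][:,0]
def grab(n,tag=None):
    p,d=read_camera(n)
    if tag: np.savez(f"{tag}.npz",p=p,d=d)
    return p,d
def save(p,name,box=None,s=None):
    if box is not None:
        x,y,w,h=[int(v) for v in box]; p=p[max(y,0):y+h,max(x,0):x+w]
    if s is None: s=min(800/p.shape[1],600/p.shape[0])
    cv2.imwrite(f"pics/{name}.png",cv2.resize(p[:,:,::-1],None,fx=s,fy=s,interpolation=cv2.INTER_NEAREST))
def hsv(p): return cv2.cvtColor(p,cv2.COLOR_RGB2HSV).astype(int)
E
python3 - <<'E'
from h import *
boxes={}
labs=["brush_white","brush_orange","brush_blue","brush_green","stand_white_seat","stand_orange_seat","stand_blue_seat","stand_green_seat","air_slide","dial","dial_mark","console","spool","tape_roll"]
for n in ("top","side"):
    z=np.load(f"{n}0.npz"); X=cloud(n,z["d"])
    for l in labs[:4]+labs[8:10]:
        try: r=look_for(n,l)
        except Exception as e: print(n,l,"ERR",e); continue
        for q in r[:2]: print(n,l,round(q["conf"],2),np.round(q["box"],0))
    print(n,"table z median",np.nanmedian(X[...,2][(abs(X[...,2])<.02)]))
print(monitor.get_obs()["time_s"])
E
```

```text
top brush_white 0.58 [199. 231.  42.  27.]
top brush_orange 0.74 [252. 234.  38.  31.]
top brush_orange 0.51 [414. 141.  33.  30.]
top brush_blue 0.62 [158. 229.  39.  39.]
top brush_green 0.92 [303. 218.  37.  37.]
top air_slide 0.69 [198. 233.  40.  27.]
top air_slide 0.49 [414. 224.  15.  12.]
top dial 0.95 [392. 187.  25.  24.]
top table z median 0.0012403353601823676
side brush_white 0.82 [256. 252.  45.  50.]
side brush_orange 0.77 [280. 217.  45.  49.]
side brush_blue 0.92 [238. 291.  32.  59.]
side brush_blue 0.62 [218. 152.  36.  74.]
side brush_green 0.79 [304. 173.  20.  46.]
side air_slide 0.53 [345. 131.  10.  10.]
side dial 0.83 [308. 125.  24.  23.]
side table z median 0.0010733910423654314
0.7
```

Run:
```python
from h import *
z=np.load("top0.npz"); save(z["p"],"console0",(355,165,100,90)); 
save(z["p"],"stands0",(140,85,220,190)); 
z=np.load("side0.npz"); save(z["p"],"consoleS",(280,80,100,110));
```

```text
(no output)
```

View pics/console0.png

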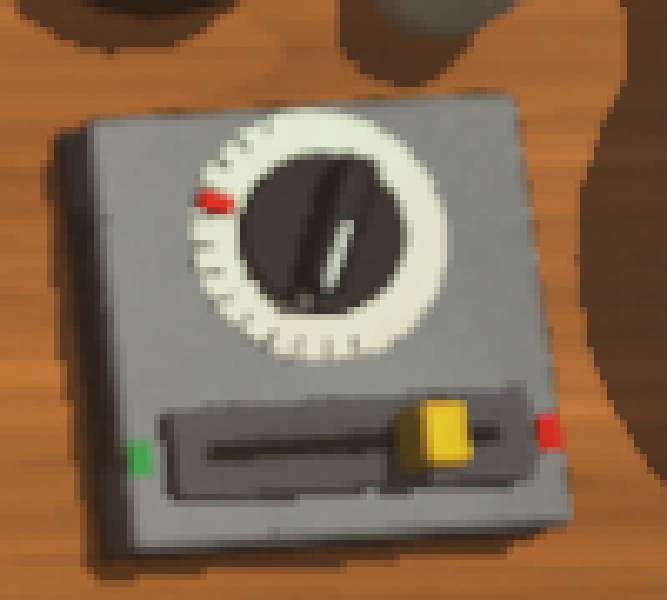

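View pics/stands0.png

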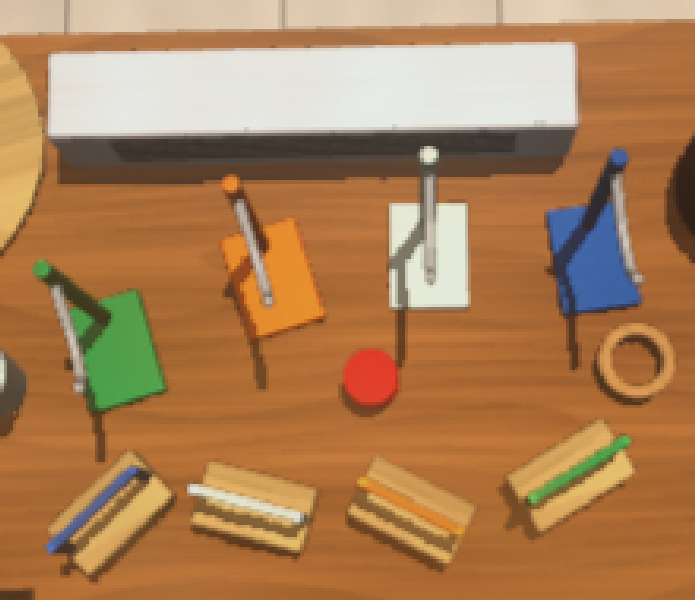

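View pics/consoleS.png

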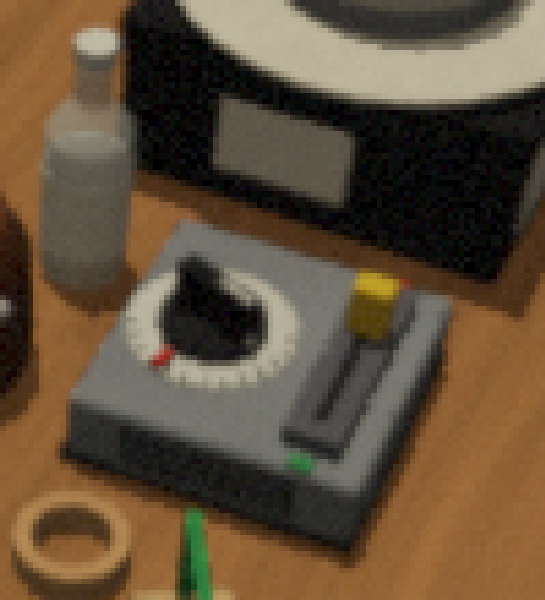

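```bash
cat > loc.py <<'E'
from h import *
def masks(p):
    H=hsv(p); h,s,v=H[...,0],H[...,1],H[...,2]
    return dict(blue=(h>105)&(h<125)&(s>130)&(v>40),green=(h>50)&(h<75)&(s>120)&(v>40),orange=(h>6)&(h<17)&(s>190)&(v>120),
      white=(s<45)&(v>120), steel=(s<50)&(v>60), yellow=(h>20)&(h<32)&(s>150)&(v>100), red=((h<5)|(h>174))&(s>170)&(v>120))
def line(P):
    c=P.mean(0); u,s,vt=np.linalg.svd(P-c); return c,vt[0]
def brush(clouds,col,x0=None):
    # top bar points z in 0.108..0.122
    out={}
    for n,(p,X) in clouds.items():
        m=masks(p)[col]&(X[...,2]>0.100)&(X[...,2]<0.125)&(X[...,0]<0.62)&(X[...,0]>0.2)
        nl,lab,st,cen=cv2.connectedComponentsWithStats(m.astype(np.uint8),connectivity=8)
        if nl<2: out[n]=None; continue
        k=1+np.argmax(st[1:,4]); P=X[lab==k]
        c,d=line(P[:,:2]); t=(P[:,:2]-c)@d
        mid=c+d*(t.min()+t.max())/2
        out[n]=(np.round(mid,4),round(np.degrees(np.arctan2(d[1],d[0]))%180,1),round(t.max()-t.min(),3),round(np.median(P[:,2]),4),len(P))
    return out
E
python3 - <<'E'
from loc import *
cl={}
for n in("top","side"):
    z=np.load(n+"0.npz"); cl[n]=(z["p"],cloud(n,z["d"]))
    c=INF[n]; print(n,"cam",-c["R"].T@c["t"])
for c in("white","orange","blue","green"): print(c,brush(cl,c))
# stands
for c in("white","orange","blue","green"):
  for n,(p,X) in cl.items():
    m=masks(p)[c]&(X[...,0]>0.45)&(X[...,0]<0.8)&(abs(X[...,1])<.65)
    b=m&(X[...,2]>0.006)&(X[...,2]<0.018)
    nl,lab,st,_=cv2.connectedComponentsWithStats(b.astype(np.uint8))
    P=X[lab==1+np.argmax(st[1:,4])] 
    r=cv2.minAreaRect(P[:,:2].astype(np.float32)*1000)
    t=m&(X[...,2]>0.225)&(X[...,2]<.25)
    T=X[t]
    print(c,n,"base",np.round(r[0],1),np.round(r[1],1),round(r[2],1),"posttop",np.round(np.median(T,0),4) if len(T) else None,len(T))
E
```

```text
top cam [0.38199285 0.07800614 1.36871721]
side cam [0.21630445 0.72846413 1.06553944]
white {'top': (array([0.4439, 0.2407]), np.float64(74.0), np.float64(0.103), np.float64(0.1163), 86), 'side': (array([0.4442, 0.2449]), np.float64(73.9), np.float64(0.106), np.float64(0.1164), 104)}
orange {'top': (array([0.4366, 0.0874]), np.float64(61.8), np.float64(0.094), np.float64(0.1164), 83), 'side': (array([0.4395, 0.0946]), np.float64(62.7), np.float64(0.1), np.float64(0.1163), 113)}
blue {'top': (array([0.4072, 0.4153]), np.float64(13.2), np.float64(0.003), np.float64(0.1173), 2), 'side': (array([0.4589, 0.3674]), np.float64(134.5), np.float64(0.034), np.float64(0.1155), 25)}
green {'top': (array([ 0.4682, -0.0651]), np.float64(120.5), np.float64(0.103), np.float64(0.1165), 77), 'side': (array([ 0.4701, -0.0625]), np.float64(120.2), np.float64(0.107), np.float64(0.1165), 80)}
white top base [696.7  59.9] [ 61.2 107.1] 88.6 posttop [0.7286 0.0681 0.2406] 35
white side base [692.9  64.4] [ 60.9 100.8] 89.7 posttop [0.7275 0.0704 0.2416] 33
orange top base [675.2 228.3] [110.8  79.7] 16.8 posttop [0.7089 0.2386 0.2421] 23
orange side base [671.7 226.8] [100.   79.5] 18.6 posttop [0.7078 0.241  0.2417] 17
blue top base [ 688.1 -102.9] [102.6  63.6] 11.5 posttop [ 0.7244 -0.0942  0.2423] 13
blue side base [676.3 -96.8] [81.2 76.1] 5.9 posttop [ 0.7258 -0.0893  0.2412] 16
green top base [603.8 384.3] [105.6  71. ] 16.7 posttop [0.6369 0.3962 0.2416] 18
green side base [604.9 390.2] [110.   80.4] 15.6 posttop [0.6356 0.4024 0.2414] 37
```

Run:
```python
from loc import *
cl={}
for n in("top","side"):
    z=np.load(n+"0.npz"); cl[n]=(z["p"],cloud(n,z["d"]))
p=cl["top"][0]; print(hsv(p)[235:262:4,160:196:5].tolist())
post=dict(white=(.728,.0692),orange=(.7085,.2397),blue=(.725,-.092),green=(.6362,.399))
for c,q in post.items():
  for n,(p,X) in cl.items():
    r=np.hypot(X[...,0]-q[0],X[...,1]-q[1])
    m=(X[...,2]>0.185)&(X[...,2]<0.232)&(r>.012)&(r<.125)&(X[...,0]<q[0]+.0)
    P=X[m]; 
    if len(P)<4: print(c,n,len(P)); continue
    c0,d=line(P[:,:2]); d=d if d[0]<0 else -d
    t=(P[:,:2]-np.array(q))@d; off=((P[:,:2]-np.array(q))@np.array([-d[1],d[0]])).mean()
    i=np.argmin(np.where(t>.04,P[:,2],9)); 
    print(c,n,len(P),"dir",round(np.degrees(np.arctan2(-d[1],-d[0])),1),"off",round(off,4),"tmax",round(t.max(),3),"z prof",[(round(a,3),round(b,3)) for a,b in sorted(zip(t,P[:,2]))[::max(1,len(t)//8)]])
```

```text
[[[14, 175, 166], [13, 174, 167], [14, 174, 167], [18, 144, 206], [113, 113, 147], [9, 88, 67], [14, 174, 158], [14, 178, 176]], [[14, 176, 167], [14, 174, 167], [18, 144, 205], [114, 97, 142], [18, 142, 206], [18, 145, 181], [20, 135, 227], [14, 177, 171]], [[14, 174, 167], [17, 146, 205], [117, 76, 137], [17, 142, 194], [16, 150, 133], [20, 135, 225], [20, 134, 226], [14, 173, 127]], [[18, 142, 196], [169, 28, 128], [15, 124, 161], [16, 150, 134], [20, 136, 222], [19, 137, 224], [15, 157, 94], [14, 176, 165]], [[15, 106, 174], [163, 34, 104], [16, 150, 131], [20, 136, 222], [18, 141, 220], [15, 154, 116], [14, 173, 159], [13, 176, 165]], [[116, 95, 126], [16, 151, 142], [19, 138, 215], [18, 143, 217], [16, 152, 153], [13, 172, 166], [14, 173, 172], [14, 176, 171]], [[9, 103, 69], [18, 145, 180], [17, 143, 217], [17, 147, 185], [14, 172, 141], [14, 173, 171], [14, 173, 172], [14, 175, 172]]]
white top 95 dir -0.8 off 0.0011 tmax 0.103 z prof [(np.float64(0.011), np.float64(0.209)), (np.float64(0.022), np.float64(0.205)), (np.float64(0.032), np.float64(0.202)), (np.float64(0.042), np
[... 2353 characters left out ...]
t64(0.207)), (np.float64(0.032), np.float64(0.206)), (np.float64(0.043), np.float64(0.202)), (np.float64(0.053), np.float64(0.2)), (np.float64(0.066), np.float64(0.201)), (np.float64(0.077), np.float64(0.204)), (np.float64(0.089), np.float64(0.205)), (np.float64(0.103), np.float64(0.226))]
green side 163 dir 15.7 off 0.0002 tmax 0.106 z prof [(np.float64(0.012), np.float64(0.21)), (np.float64(0.022), np.float64(0.21)), (np.float64(0.034), np.float64(0.203)), (np.float64(0.045), np.float64(0.2)), (np.float64(0.056), np.float64(0.196)), (np.float64(0.068), np.float64(0.202)), (np.float64(0.081), np.float64(0.203)), (np.float64(0.094), np.float64(0.211)), (np.float64(0.105), np.float64(0.224))]
```

```bash
cat >> loc.py <<'E'
def console(cl):
  for n,(p,X) in cl.items():
    Z=X[...,2]; R=(X[...,1]<-.15)&(X[...,1]>-.6)&(X[...,0]>.3)&(X[...,0]<.8)
    M=masks(p); H=hsv(p)
    top=R&(Z>.056)&(Z<.066)&(H[...,1]<60)
    k=cv2.connectedComponentsWithStats(top.astype(np.uint8)); P=X[k[1]==1+np.argmax(k[2][1:,4])]
    r=cv2.minAreaRect(P[:,:2].astype(np.float32)*1000); print(n,"plate",np.round(r[0],1),np.round(r[1],1),round(r[2],1))
    for nm,m in (("yellow",M["yellow"]&(Z>.105)),("yellowall",M["yellow"]&(Z>.075)),("red",M["red"]&(Z>.05)&(Z<.075)),("green",M["green"]&(Z>.05)&(Z<.075))):
        k=cv2.connectedComponentsWithStats((m&R).astype(np.uint8))
        for i in range(1,k[0]):
            Q=X[k[1]==i]; print(n,nm,len(Q),np.round(Q.mean(0),4),np.round(np.ptp(Q,axis=0),3))
    w=R&(Z>.056)&(Z<.068)&(H[...,1]<50)&(H[...,2]>190)
    Q=X[w]; 
    if len(Q)>5:
        c,rr=cv2.minEnclosingCircle(Q[:,:2].astype(np.float32)*1000); print(n,"scale",len(Q),np.round(c,1),round(rr,1))
    g=R&(Z>.093)&(Z<.108)&~M["yellow"]&(H[...,2]<150); Q=X[g]
    if len(Q)>5:
        c,d=line(Q[:,:2]); t=(Q[:,:2]-c)@d; print(n,"bar",len(Q),np.round(c+d*(t.max()+t.min())/2,4),round(np.degrees(np.arctan2(d[1],d[0]))%180,1),round(np.ptp(t),3),np.round(np.median(Q[:,2]),4))
E
python3 - <<'E'
from loc import *
cl={}
for n in("top","side"):
    z=np.load(n+"0.npz"); cl[n]=(z["p"],cloud(n,z["d"]))
console(cl)
E
```

```text
top plate [ 530.9 -317.2] [197.1 201. ] 2.9
top yellow 62 [ 0.4747 -0.3491  0.1146] [0.025 0.019 0.016]
top yellowall 64 [ 0.4743 -0.3494  0.1138] [0.025 0.026 0.045]
top red 11 [ 0.5838 -0.269   0.0672] [0.007 0.013 0.016]
top red 13 [ 0.4774 -0.4126  0.0631] [0.009 0.008 0.01 ]
top green 11 [ 0.4687 -0.2281  0.0617] [0.009 0.007 0.009]
top scale 512 [ 569.4 -316.6] 57.9
top bar 508 [ 0.6016 -0.3823] 49.2 0.532 0.1005
side plate [ 531.3 -315.1] [198.6 203.2] 2.2
side yellow 33 [ 0.4739 -0.3446  0.114 ] [0.024 0.019 0.012]
side yellowall 33 [ 0.4739 -0.3446  0.114 ] [0.024 0.019 0.012]
side red 5 [ 0.5833 -0.2651  0.0691] [0.004 0.015 0.002]
side green 6 [ 0.4695 -0.2261  0.0623] [0.011 0.009 0.003]
side bar 510 [ 0.6152 -0.3843] 57.9 0.499 0.1003
```

Run:
```python
from loc import *
cl={}
for n in("top","side"):
    z=np.load(n+"0.npz"); X=cloud(n,z["d"]); p=z["p"]; cl[n]=(p,X)
    R=(X[...,1]<-.47)&(X[...,0]>.25)&(X[...,0]<.9)&(X[...,1]>-1.)&(X[...,2]>.04)
    Q=X[R]; print(n,len(Q),"min",Q.min(0),"max",Q.max(0))
    for y in np.arange(-.8,-.46,.04):
        q=Q[abs(Q[:,1]-y)<.02]; 
        if len(q): print(round(y,2),"x",q[:,0].min().round(3),q[:,0].max().round(3),"zmax",q[:,2].max().round(3))
    r=np.hypot(X[...,0]-.569,X[...,1]+.3145); m=(r<.042)&(X[...,2]>.095)&(X[...,2]<.112)
    Q=X[m]; c,d=line(Q[:,:2]); t=(Q[:,:2]-c)@d; print("bar",len(Q),np.round(c+d*(t.max()+t.min())/2,4),np.degrees(np.arctan2(d[1],d[0]))%180,np.ptp(t),np.median(Q[:,2]))
    print(cv2.minAreaRect(Q[:,:2].astype(np.float32)*1000))
    M=masks(p); H=hsv(p)
    w=(r<.05)&(X[...,2]>.08)&(H[...,2]>110)&(H[...,1]<60); print("white line",len(X[w]),np.round(X[w][:8],3).tolist())
    # blue brush
    R=(X[...,0]<.56)&(X[...,0]>.3)&(X[...,1]>.3)&(X[...,1]<.5)&(X[...,2]>.1)&(X[...,2]<.125)&(H[...,0]>100)&(H[...,0]<140)
    Q=X[R]
    if len(Q)>5:
        c,d=line(Q[:,:2]); t=(Q[:,:2]-c)@d; print("blue",len(Q),np.round(c+d*(t.max()+t.min())/2,4),np.degrees(np.arctan2(d[1],d[0]))%180,np.ptp(t),np.median(Q[:,2]))
```

```text
top 5123 min [ 0.42612138 -0.62354111  0.04002208] max [ 0.74075014 -0.47523806  0.23502001]
-0.64 x 0.427 0.427 zmax 0.068
-0.6 x 0.426 0.741 zmax 0.195
-0.56 x 0.426 0.733 zmax 0.235
-0.52 x 0.426 0.734 zmax 0.156
-0.48 x 0.501 0.662 zmax 0.155
bar 121 [ 0.5699 -0.3162] 158.8359232491959 0.061036978021279 0.1042092487191998
((569.463134765625, -317.4309387207031), (17.348474502563477, 61.00687026977539), 70.06388854980469)
white line 28 [[0.597, -0.322, 0.106], [0.597, -0.325, 0.107], [0.598, -0.329, 0.104], [0.594, -0.331, 0.106], [0.592, -0.332, 0.102], [0.567, -0.314, 0.108], [0.568, -0.317, 0.106], [0.565, -0.312, 0.104]]
blue 109 [0.4404 0.3806] 132.90734485278756 0.10739844917692903 0.11643475864405267
side 5617 min [ 0.41528361 -0.79058452  0.04012937] max [ 0.74437158 -0.47215589  0.26415252]
-0.8 x 0.508 0.522 zmax 0.15
-0.76 x 0.426 0.734 zmax 0.152
-0.72 x 0.426 0.731 zmax 0.26
-0.68 x 0.419 0.743 zmax 0.264
-0.64 x 0.415 0.744 zmax 0.262
-0.6 x 0.417 0.741 zmax 0.262
-0.56 x 0.426 0.733 zmax 0.263
-0.52 x 0.426 0.733 zmax 0.16
-0.48 x 0.454 0.66 zmax 0.152
bar 81 [ 0.57   -0.3112] 160.32442515555098 0.06227240427227268 0.10342909258659824
((569.3643798828125, -313.2000732421875), (20.96929931640625, 62.274112701416016), 71.29779052734375)
white line 15 [[0.566, -0.321, 0.104], [0.562, -0.311, 0.109], [0.56, -0.316, 0.105], [0.563, -0.313, 0.102], [0.559, -0.314, 0.103], [0.558, -0.32, 0.099], [0.553, -0.318, 0.103], [0.557, -0.308, 0.104]]
blue 161 [0.4416 0.3843] 133.19429581683036 0.10777379421087338 0.11554997777592209
```

```bash
cat > go.py <<'E'
import sys
from cell import monitor
import numpy as np
from scipy.spatial.transform import Rotation as Ro
def go(x,y,z,yaw=None,tiltfix=True):
    o=monitor.get_obs(); p=o["tool_pos"]; R=Ro.from_euler("xyz",o["tool_rot"],degrees=True)
    d=R.inv().apply(np.array([x,y,z])-p)*1000
    print("t",round(o["time_s"],2),"pos",np.round(p,4),"rot",np.round(o["tool_rot"],2),"F",np.round(o["force"],1),"w",round(o["grip_width"],4),"j7",round(o["qpos"][6],1))
    print("tool shift mm",np.round(d,1),"dist",round(np.linalg.norm(d),1))
    if yaw is not None:
        T=Ro.from_euler("xyz",[180,0,yaw],degrees=True); print("rotvec deg",np.round((R.inv()*T).as_rotvec(degrees=True),2))
if __name__=="__main__": go(*[float(a) for a in sys.argv[1:]])
E
python3 go.py .4758 -.3785 .30 92.7
```

```text
t 0.7 pos [ 0.1701 -0.6273  0.2226] rot [179.99   0.    15.17] F [-0.2 -0.8 -0.4] w 0.087 j7 -3.3
tool shift mm [ 360.2 -160.1  -77.4] dist 401.7
rotvec deg [ 0.000e+00  1.000e-02 -7.753e+01]
```

Emit:
{"name": "servo_tool", "arguments": {
  "commands": [36,-16,-8,0,0,0,36,-16,-8,0,0,0,36,-16,-8,0,0,0,36,-16,-8,0,0,0,36,-16,-8,0,0,0,36,-16,-8,0,0,0,36,-16,-8,0,0,0,36,-16,-8,0,0,0,36,-16,-7,0,0,0,36,-16,-7,0,0,0],
  "jaw": 0,
  "newtons": 40
}}

```text
time_s: 1.7
tool_pos: [0.4767, -0.3776, 0.3012]
tool_rot: [180.0, -0.0, 15.2]
force: [-0.2, -0.2, 0.3]
grip_width: 0.0148
```

Emit:
{"name": "servo_tool", "arguments": {
  "commands": [0,0,0,0,0,-7.75,0,0,0,0,0,-7.75,0,0,0,0,0,-7.75,0,0,0,0,0,-7.75,0,0,0,0,0,-7.75,0,0,0,0,0,-7.75,0,0,0,0,0,-7.75,0,0,0,0,0,-7.75,0,0,0,0,0,-7.75,0,0,0,0,0,-7.75]
}}

```text
time_s: 2.7
tool_pos: [0.4756, -0.3787, 0.3006]
tool_rot: [180.0, 0.0, 93.0]
force: [-0.2, 0.0, 0.1]
grip_width: 0.0005
```

```bash
python3 go.py .4758 -.3785 .09 92.7
```

```text
t 2.7 pos [ 0.4756 -0.3787  0.3006] rot [1.800e+02 1.000e-02 9.299e+01] F [-0.2  0.   0.1] w 0.0005 j7 34.8
tool shift mm [3.000e-01 2.000e-01 2.106e+02] dist 210.6
rotvec deg [0.   0.01 0.29]
```

Emit:
{"name": "servo_tool", "arguments": {
  "commands": [0,0,30,0,0,0,0,0,30,0,0,0,0,0,30,0,0,0,0,0,30,0,0,0,0,0,30,0,0,0,0,0,25,0,0,0,0,0,20,0,0,0,0,0,16,0,0,0,0,0,0,0,0,0]
}}

```text
time_s: 3.6
tool_pos: [0.4742, -0.3778, 0.0872]
tool_rot: [-179.8, -0.2, 92.7]
force: [0.6, -0.2, -1.0]
grip_width: 0.0002
```

Run:
```python
from h import *
p,d=grab("top","top1"); save(p,"top1",(345,150,120,110))
p,d=grab("side","side1"); save(p,"side1",(280,60,120,130))
```

```text
(no output)
```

View pics/side1.png

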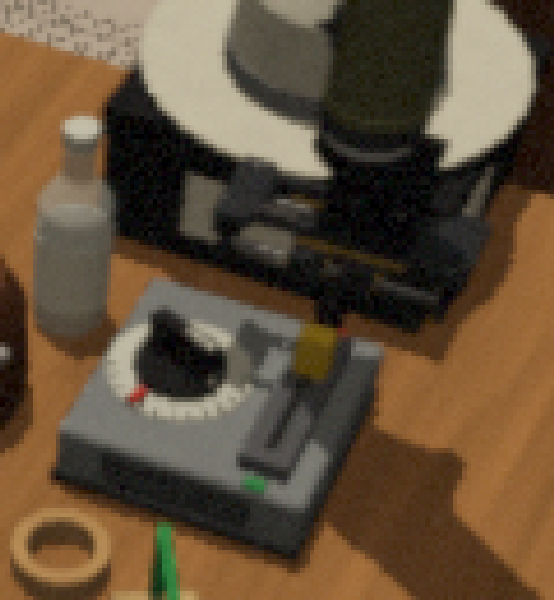

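The closed fingers, at about (325,300), stand behind the yellow grip on its red side. Next I push along tool +x.

Emit:
{"name": "servo_tool", "arguments": {
  "commands": [8,0,0,0,0,0,8,0,0,0,0,0,8,0,0,0,0,0,8,0,0,0,0,0,8,0,0,0,0,0,8,0,0,0,0,0,8,0,0,0,0,0,8,0,0,0,0,0,8,0,0,0,0,0,8,0,0,0,0,0]
}}

```text
time_s: 4.7
tool_pos: [0.472, -0.2981, 0.0895]
tool_rot: [180.0, 0.0, 92.7]
force: [0.6, -2.3, 0.8]
grip_width: 0.0006
```

Emit:
{"name": "servo_tool", "arguments": {
  "commands": [2,0,0,0,0,0,2,0,0,0,0,0,2,0,0,0,0,0,2,0,0,0,0,0,1,0,0,0,0,0,0,0,0,0,0,0]
}}

```text
time_s: 5.3
tool_pos: [0.4714, -0.2896, 0.0894]
tool_rot: [-180.0, -0.0, 92.7]
force: [-0.2, -0.5, 0.1]
grip_width: 0.0007
```

```bash
python3 go.py .47 -.28 .09 92.7
python3 - <<'E'
from loc import *
cl={}
for n in("top","side"):
    p,d=grab(n,n+"2"); cl[n]=(p,cloud(n,d))
    for l in ("yellow",):
        X=cl[n][1]; m=masks(p)["yellow"]&(X[...,2]>.085)&(X[...,2]<.13)&(X[...,1]<-.15); print(n,m.sum(),X[m].mean(0) if m.any() else None, X[m][:,1].max())
    save(p,n+"2",(345,150,120,110) if n=="top" else (280,60,120,130))
E
```

```text
t 5.3 pos [ 0.4714 -0.2896  0.0894] rot [-1.7998e+02 -2.0000e-02  9.2670e+01] F [-0.2 -0.5  0.1] w 0.0007 j7 25.5
tool shift mm [ 9.7 -0.9 -0.6] dist 9.7
rotvec deg [-0.02 -0.02 -0.03]
top 15 [ 0.46978859 -0.26494728  0.11447002] -0.26165737668204664
side 24 [ 0.47053968 -0.26430763  0.11486328] -0.25578229605014874
```

Emit:
{"name": "servo_tool", "arguments": {
  "commands": [1.5,0,0,0,0,0,1.5,0,0,0,0,0,1.5,0,0,0,0,0,1,0,0,0,0,0]
}}

```text
time_s: 5.8
tool_pos: [0.4711, -0.2858, 0.0895]
tool_rot: [180.0, 0.1, 92.6]
force: [1.9, -6.6, -3.7]
grip_width: 0.0004
```

Emit:
{"name": "servo_tool", "arguments": {
  "commands": [1,0,0,0,0,0,1,0,0,0,0,0]
}}

```text
time_s: 6.0
tool_pos: [0.4711, -0.2857, 0.0896]
tool_rot: [179.9, 0.3, 92.6]
force: [1.8, -10.3, -4.8]
grip_width: 0.0003
```

Emit:
{"name": "servo_tool", "arguments": {
  "commands": [1,0,0,0,0,0,1,0,0,0,0,0]
}}

```text
time_s: 6.2
tool_pos: [0.4711, -0.2856, 0.0897]
tool_rot: [179.9, 0.4, 92.5]
force: [3.8, -14.0, -7.1]
grip_width: 0.0005
```

The TCP has stopped while the force climbs to 14 N, so this is the end stop. I back off and look.

Emit:
{"name": "servo_tool", "arguments": {
  "commands": [-5,0,0,0,0,0,-10,0,0,0,0,0,-10,0,0,0,0,0,0,0,-20,0,0,0,0,0,-30,0,0,0,0,0,-40,0,0,0,0,0,-40,0,0,0,0,0,-40,0,0,0]
}}

```text
time_s: 7.0
tool_pos: [0.472, -0.3052, 0.2611]
tool_rot: [-180.0, -0.0, 92.7]
force: [0.7, -0.2, -0.2]
grip_width: 0.0002
```

```bash
python3 - <<'E'
from loc import *
cl={}
for n in("top","side"):
    p,d=grab(n,n+"3"); cl[n]=(p,cloud(n,d))
    save(p,n+"3",(345,150,120,110) if n=="top" else (280,60,120,130))
    X=cl[n][1]; m=masks(p)["yellow"]&(X[...,2]>.085)&(X[...,2]<.13)&(X[...,1]<-.15); print(n,m.sum(),X[m].mean(0) if m.any() else None)
E
python3 go.py .5695 -.3148 .28 159.7
```

```text
top 58 [ 0.47196164 -0.26551619  0.11460323]
side 32 [ 0.47051113 -0.26119319  0.11479418]
t 7.1 pos [ 0.4751 -0.3067  0.266 ] rot [179.53   0.35  92.68] F [ 0.1 -0.8  0.6] w 0.0003 j7 29.8
tool shift mm [-12.6  94.  -13.1] dist 95.8
rotvec deg [  0.21   0.58 -67.02]
```

View pics/side3.png

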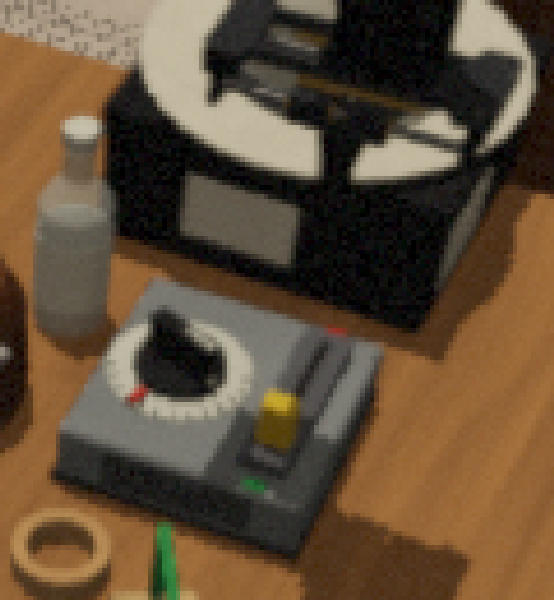

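View pics/top3.png

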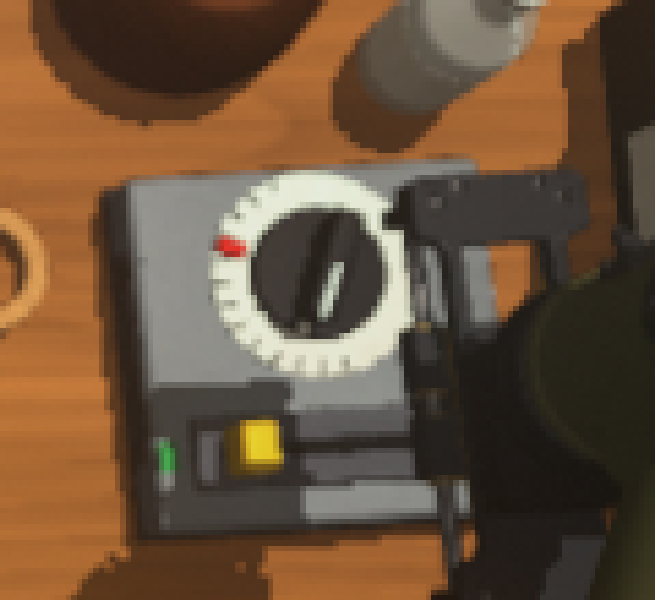

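Run:
```python
from loc import *
for n in("top","side"):
    z=np.load(n+"0.npz"); X=cloud(n,z["d"])
    for nm in("spray","hat_block"):
        pass
    for (a,b) in((.16,.2),(.1,.16),(.03,.1),(.13,.2)):
        m=(X[...,0]>.58)&(X[...,0]<.85)&(X[...,1]<-.32)&(X[...,1]>-.47)&(X[...,2]>a)&(X[...,2]<b); Q=X[m]
        if len(Q)>4: print(n,a,b,len(Q),np.round(Q.min(0),3),np.round(Q.max(0),3),np.round(np.median(Q,0),3))
    m=(X[...,0]>.58)&(X[...,0]<.9)&(X[...,1]<-.15)&(X[...,1]>-.34)&(X[...,2]>.125)&(X[...,2]<.14); Q=X[m]; print("hatblock",np.round(Q.min(0),3),np.round(Q.max(0),3))
```

```text
top 0.16 0.2 115 [ 0.688 -0.413  0.16 ] [ 0.715 -0.384  0.196] [ 0.7   -0.395  0.19 ]
top 0.1 0.16 391 [ 0.58  -0.429  0.1  ] [ 0.792 -0.32   0.16 ] [ 0.693 -0.383  0.126]
top 0.03 0.1 664 [ 0.581 -0.416  0.03 ] [ 0.805 -0.32   0.1  ] [ 0.621 -0.373  0.062]
top 0.13 0.2 263 [ 0.678 -0.421  0.13 ] [ 0.726 -0.371  0.196] [ 0.697 -0.392  0.15 ]
hatblock [ 0.705 -0.317  0.125] [ 0.814 -0.204  0.137]
side 0.16 0.2 84 [ 0.688 -0.413  0.16 ] [ 0.717 -0.379  0.195] [ 0.7   -0.389  0.186]
side 0.1 0.16 242 [ 0.58  -0.416  0.1  ] [ 0.731 -0.32   0.16 ] [ 0.694 -0.38   0.126]
side 0.03 0.1 381 [ 0.58  -0.414  0.03 ] [ 0.733 -0.322  0.1  ] [ 0.676 -0.372  0.062]
side 0.13 0.2 184 [ 0.677 -0.413  0.13 ] [ 0.727 -0.368  0.195] [ 0.699 -0.387  0.155]
hatblock [ 0.702 -0.312  0.125] [ 0.812 -0.202  0.137]
```

Emit:
{"name": "servo_tool", "arguments": {
  "commands": [-2.5,19,0,0,0,0,-2.5,19,0,0,0,0,-2.5,19,0,0,0,0,-2.5,19,0,0,0,0,-3,18,0,0,0,0],
  "jaw": 50
}}

```text
time_s: 7.6
tool_pos: [0.5673, -0.3138, 0.2585]
tool_rot: [-179.9, -0.1, 92.7]
force: [0.0, 0.4, 0.4]
grip_width: 0.0327
```

Emit:
{"name": "servo_tool", "arguments": {
  "commands": [0,0,0,0,0,-7,0,0,0,0,0,-7,0,0,0,0,0,-7,0,0,0,0,0,-7,0,0,0,0,0,-7,0,0,0,0,0,-7,0,0,0,0,0,-7,0,0,0,0,0,-7,0,0,0,0,0,-7,0,0,0,0,0,-4]
}}

```text
time_s: 8.6
tool_pos: [0.5665, -0.3139, 0.2586]
tool_rot: [180.0, -0.1, 159.9]
force: [-0.7, 0.5, -0.1]
grip_width: 0.0501
```

```bash
python3 go.py .5695 -.3148 .08 159.7
```

```text
t 8.6 pos [ 0.5665 -0.3139  0.2586] rot [ 1.7995e+02 -9.0000e-02  1.5991e+02] F [-0.7  0.5 -0.1] w 0.0501 j7 87.5
tool shift mm [-3.400e+00  1.000e-01  1.786e+02] dist 178.6
rotvec deg [ 0.05 -0.09  0.21]
```

Emit:
{"name": "servo_tool", "arguments": {
  "commands": [-1,0,25,0,0,0,-1,0,25,0,0,0,-1,0,25,0,0,0,0,0,25,0,0,0,0,0,25,0,0,0,0,0,20,0,0,0,0,0,20,0,0,0,0,0,13,0,0,0,0,0,0,0,0,0]
}}

```text
time_s: 9.5
tool_pos: [0.5679, -0.3143, 0.0788]
tool_rot: [179.9, -0.3, 159.7]
force: [0.0, 0.3, -0.4]
grip_width: 0.0501
```

Emit:
{"name": "servo_tool", "arguments": {
  "commands": [0,0,0,0,0,0,0,0,0,0,0,0,0,0,0,0,0,0,0,0,0,0,0,0,0,0,0,0,0,0,0,0,0,0,0,0],
  "jaw": 5,
  "newtons": 20
}}

```text
time_s: 10.1
tool_pos: [0.5696, -0.3155, 0.082]
tool_rot: [-180.0, 0.0, 159.7]
force: [-0.5, -0.5, 2.5]
grip_width: 0.0159
```

```bash
python3 go.py .5695 -.3148 .08 73.2
```

```text
t 10.1 pos [ 0.5696 -0.3155  0.082 ] rot [-1.7995e+02  4.0000e-02  1.5966e+02] F [-0.5 -0.5  2.5] w 0.0159 j7 83.8
tool shift mm [0.3 0.6 2. ] dist 2.1
rotvec deg [-1.000e-02  7.000e-02  8.646e+01]
```

Gripped, with a 15.9 mm opening. Now I turn it 86.5° clockwise.

Emit:
{"name": "servo_tool", "arguments": {
  "commands": [0,0,0,0,0,6,0,0,0,0,0,6,0,0,0,0,0,6,0,0,0,0,0,6,0,0,0,0,0,6,0,0,0,0,0,6,0,0,0,0,0,6,0,0,0,0,0,6,0,0,0,0,0,6,0,0,0,0,0,6]
}}

```text
time_s: 11.1
tool_pos: [0.5692, -0.3159, 0.082]
tool_rot: [-180.0, 0.1, 99.4]
force: [-1.9, -0.0, 3.3]
grip_width: 0.0157
```

Emit:
{"name": "servo_tool", "arguments": {
  "commands": [0,0,0,0,0,6,0,0,0,0,0,6,0,0,0,0,0,6,0,0,0,0,0,5,0,0,0,0,0,3.5,0,0,0,0,0,0,0,0,0,0,0,0]
}}

```text
time_s: 11.8
tool_pos: [0.569, -0.3159, 0.082]
tool_rot: [-180.0, 0.1, 73.2]
force: [-4.1, -1.1, 4.8]
grip_width: 0.016
```

```bash
python3 go.py .5695 -.3148 .08 73.2
python3 - <<'E'
from h import *
for n in("top","side"):
    p,d=grab(n,n+"4"); save(p,n+"4",(345,150,120,110) if n=="top" else (280,60,120,130))
E
```

```text
t 11.8 pos [ 0.569  -0.3159  0.082 ] rot [-1.7997e+02  8.0000e-02  7.3220e+01] F [-4.1 -1.1  4.8] w 0.016 j7 3.1
tool shift mm [1.2 0.2 2. ] dist 2.3
rotvec deg [-0.03  0.08  0.02]
```

Emit:
{"name": "servo_tool", "arguments": {
  "commands": [0,0,0,0,0,0,0,0,0,0,0,0,0,0,0,0,0,0,0,0,-10,0,0,0,0,0,-30,0,0,0,0,0,-40,0,0,0,0,0,-40,0,0,0,0,0,-40,0,0,0,0,0,-40,0,0,0],
  "jaw": 50
}}

```text
time_s: 12.8
tool_pos: [0.5697, -0.3145, 0.2841]
tool_rot: [179.9, -0.0, 73.2]
force: [0.7, -0.3, 1.0]
grip_width: 0.0498
```

Emit:
{"name": "servo_tool", "arguments": {
  "commands": [0,30,0,0,0,0,0,30,0,0,0,0,0,-30,0,0,0,0,0,-40,0,0,0,0,0,-40,0,0,0,0,0,-40,0,0,0,0,0,-30,0,0,0,0]
}}

```text
time_s: 13.5
tool_pos: [0.453, -0.2794, 0.2822]
tool_rot: [180.0, 0.0, 73.2]
force: [0.0, -0.4, 0.4]
grip_width: 0.0497
```

```bash
cat > dial.py <<'E'
from loc import *
cl={}
import sys
tag=sys.argv[1]
for n in("top","side"):
    p,d=grab(n,n+tag); X=cloud(n,d); save(p,n+tag,(345,150,120,110) if n=="top" else (280,60,120,130))
    r=np.hypot(X[...,0]-.5695,X[...,1]+.315); m=(r<.042)&(X[...,2]>.095)&(X[...,2]<.112)
    Q=X[m]; 
    if len(Q)>5:
        c,dd=line(Q[:,:2]); t=(Q[:,:2]-c)@dd; print(n,"bar",len(Q),np.round(c+dd*(t.max()+t.min())/2,4),np.degrees(np.arctan2(dd[1],dd[0]))%180,np.ptp(t))
    m=masks(p)["red"]&(X[...,2]>.05)&(X[...,2]<.075)&(r<.075); print("tab",m.sum(),X[m].mean(0) if m.any() else None)
    m=masks(p)["yellow"]&(X[...,2]>.085)&(X[...,2]<.13)&(X[...,1]<-.15); print("slide",X[m].mean(0) if m.any() else None)
E
python3 dial.py 5; python3 go.py .5 -.3 .3
```

```text
top bar 120 [ 0.5693 -0.3167] 73.15836833340566 0.06136934592695563
tab 10 [ 0.58369881 -0.26854229  0.06764408]
slide [ 0.47043402 -0.26452207  0.1143537 ]
side bar 74 [ 0.5683 -0.3126] 71.32915226883821 0.061621693938797184
tab 5 [ 0.58336488 -0.26524806  0.06890732]
slide [ 0.47019842 -0.26083519  0.11434383]
t 13.6 pos [ 0.4519 -0.2798  0.283 ] rot [1.7999e+02 1.3000e-01 7.3080e+01] F [0.4 0.9 0.5] w 0.0498 j7 10.9
tool shift mm [ -5.3  51.9 -17. ] dist 54.9
```

View pics/top5.png

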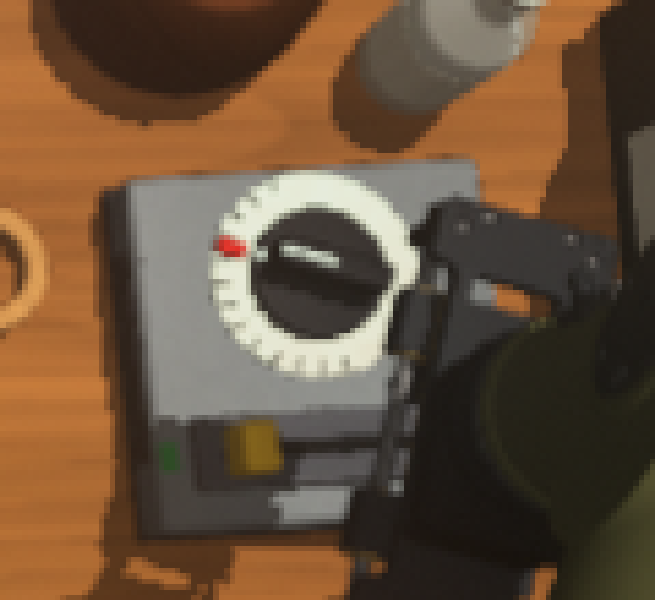

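View pics/side5.png

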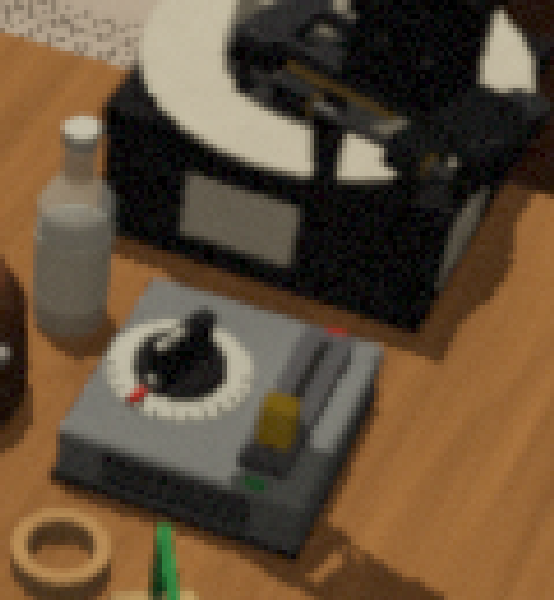

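The pointer is at the red tab: the bar lies at 73.2° / 71.3° against the tab's 73.2°. The slide is still at the green end. Now I measure the brushes again.

```bash
cat > br.py <<'E'
from loc import *
def brushes(tag=None,which=("white","orange","blue","green"),xmax=.62):
    res={}
    for n in("top","side"):
        p,d=grab(n,(n+tag) if tag else None); X=cloud(n,d); H=hsv(p); h,s,v=H[...,0],H[...,1],H[...,2]
        mk=dict(blue=(h>100)&(h<140)&(s>45),green=(h>45)&(h<80)&(s>100),orange=(h>4)&(h<18)&(s>180)&(v>90),white=(s<45)&(v>110))
        for c in which:
            m=mk[c]&(X[...,2]>0.104)&(X[...,2]<0.124)&(X[...,0]<xmax)&(X[...,0]>0.25)&(X[...,1]>-.2)&(X[...,1]<.6)
            k=cv2.connectedComponentsWithStats(cv2.dilate(m.astype(np.uint8),np.ones((3,3))))
            if k[0]<2: continue
            best=None
            for i in range(1,k[0]):
                P=X[(k[1]==i)&m]
                if len(P)<12: continue
                cc,dd=line(P[:,:2]); t=(P[:,:2]-cc)@dd; w=np.ptp((P[:,:2]-cc)@np.array([-dd[1],dd[0]]))
                L=np.ptp(t)
                if .08<L<.13 and (best is None or len(P)>best[-1]): best=(cc+dd*(t.max()+t.min())/2,np.degrees(np.arctan2(dd[1],dd[0]))%180,L,w,len(P))
            if best: print(n,c,np.round(best[0],4),round(best[1],1),"L",round(best[2],3),"w",round(best[3],3),best[-1]); res.setdefault(c,[]).append(best)
    out={}
    for c,l in res.items():
        mid=np.mean([b[0] for b in l],0); ang=np.mean([b[1] for b in l]); a=np.radians(ang)
        out[c]=(mid,ang); print(c,"mid",np.round(mid,4),"ang",round(ang,1),"grasp TCP +25:",np.round(mid+.025*np.array([np.cos(a),np.sin(a)]),4))
    return out
if __name__=="__main__": brushes(sys.argv[1] if len(sys.argv)>1 else None)
E
python3 br.py 6; python3 go.py .52 .05 .283
```

```text
top white [0.4442 0.2417] 74.0 L 0.105 w 0.008 88
top orange [0.4389 0.0915] 62.5 L 0.103 w 0.01 106
top blue [0.4403 0.3805] 133.0 L 0.107 w 0.009 102
top green [ 0.468  -0.0646] 120.5 L 0.104 w 0.007 90
side white [0.4438 0.2429] 74.4 L 0.107 w 0.008 106
side orange [0.4383 0.093 ] 62.4 L 0.105 w 0.013 130
side blue [0.4416 0.3845] 133.5 L 0.107 w 0.009 151
side green [ 0.4701 -0.0625] 120.0 L 0.107 w 0.009 86
white mid [0.444  0.2423] ang 74.2 grasp TCP +25: [0.4508 0.2663]
orange mid [0.4386 0.0923] ang 62.4 grasp TCP +25: [0.4501 0.1144]
blue mid [0.441  0.3825] ang 133.2 grasp TCP +25: [0.4239 0.4007]
green mid [ 0.4691 -0.0635] ang 120.2 grasp TCP +25: [ 0.4565 -0.0419]
t 13.7 pos [ 0.455  -0.2802  0.2827] rot [1.7986e+02 6.0000e-02 7.3170e+01] F [-0.5 -0.7 -0.7] w 0.05 j7 10.8
tool shift mm [334.9 -33.4  -0.7] dist 336.6
```

Emit:
{"name": "servo_tool", "arguments": {
  "commands": [25,-3,0,0,0,0,35,-3.5,0,0,0,0,35,-3.5,0,0,0,0,35,-3.5,0,0,0,0,35,-3.5,0,0,0,0,35,-3.5,0,0,0,0,35,-3.5,0,0,0,0,35,-3.5,0,0,0,0,35,-3,0,0,0,0,30,-3,0,0,0,0]
}}

```text
time_s: 14.7
tool_pos: [0.521, 0.0533, 0.2819]
tool_rot: [180.0, -0.1, 73.3]
force: [0.8, 0.7, 0.4]
grip_width: 0.0498
```

```bash
python3 go.py .424 .4007 .22 133.2
```

```text
t 14.7 pos [0.521  0.0533 0.2819] rot [ 1.7997e+02 -1.3000e-01  7.3310e+01] F [0.8 0.7 0.4] w 0.0498 j7 -27.0
tool shift mm [ 304.8 -192.7   62.5] dist 366.0
rotvec deg [  0.09  -0.1  -59.89]
```

Emit:
{"name": "servo_tool", "arguments": {
  "commands": [30,-19,6,0,0,0,30,-19,6,0,0,0,31,-20,6,0,0,0,31,-20,6,0,0,0,31,-20,6,0,0,0,31,-20,6,0,0,0,31,-19,6,0,0,0,30,-19,6,0,0,0,30,-19,7,0,0,0,30,-18,7,0,0,0]
}}

```text
time_s: 15.7
tool_pos: [0.4231, 0.4008, 0.2195]
tool_rot: [-179.9, -0.1, 73.2]
force: [0.3, -0.5, -0.5]
grip_width: 0.0499
```

Emit:
{"name": "servo_tool", "arguments": {
  "commands": [0,0,0,0,0,-7.5,0,0,0,0,0,-7.5,0,0,0,0,0,-7.5,0,0,0,0,0,-7.5,0,0,0,0,0,-7.5,0,0,0,0,0,-7.5,0,0,0,0,0,-7.5,0,0,0,0,0,-7.5,0,0,0,0,0,0]
}}

```text
time_s: 16.6
tool_pos: [0.4235, 0.3992, 0.2196]
tool_rot: [180.0, -0.2, 133.2]
force: [-0.2, -0.6, 0.9]
grip_width: 0.0501
```

```bash
python3 go.py .424 .4007 .094 133.2; python3 br.py 7
```

```text
t 16.6 pos [0.4235 0.3992 0.2196] rot [179.97  -0.18 133.21] F [-0.2 -0.6  0.9] w 0.0501 j7 -17.4
tool shift mm [  0.4   1.3 125.6] dist 125.6
rotvec deg [ 0.03 -0.18  0.01]
top white [0.4441 0.2411] 74.2 L 0.105 w 0.008 90
top orange [0.4388 0.0914] 62.5 L 0.103 w 0.01 106
top green [ 0.468  -0.0646] 120.5 L 0.104 w 0.007 90
side orange [0.4388 0.0936] 62.2 L 0.106 w 0.011 128
side blue [0.4328 0.3937] 133.7 L 0.083 w 0.009 111
white mid [0.4441 0.2411] ang 74.2 grasp TCP +25: [0.4509 0.2652]
orange mid [0.4388 0.0925] ang 62.3 grasp TCP +25: [0.4504 0.1146]
green mid [ 0.468  -0.0646] ang 120.5 grasp TCP +25: [ 0.4553 -0.0431]
blue mid [0.4328 0.3937] ang 133.7 grasp TCP +25: [0.4155 0.4117]
```

Emit:
{"name": "servo_tool", "arguments": {
  "commands": [0,1,25,0,0,0,0,0,25,0,0,0,0,0,25,0,0,0,0,0,20,0,0,0,0,0,15,0,0,0,0,0,10,0,0,0,0,0,6,0,0,0,0,0,0,0,0,0]
}}

```text
time_s: 17.5
tool_pos: [0.4238, 0.3987, 0.0932]
tool_rot: [-180.0, -0.0, 133.2]
force: [-0.6, 0.5, -0.4]
grip_width: 0.0498
```

Emit:
{"name": "servo_tool", "arguments": {
  "commands": [0,0,0,0,0,0,0,0,0,0,0,0,0,0,0,0,0,0,0,0,0,0,0,0,0,0,0,0,0,0,0,0,0,0,0,0,0,0,0,0,0,0],
  "jaw": 2,
  "newtons": 45
}}

```text
time_s: 18.2
tool_pos: [0.4238, 0.3988, 0.0935]
tool_rot: [180.0, -0.0, 133.2]
force: [-0.6, 0.5, -0.4]
grip_width: 0.0094
```

Emit:
{"name": "servo_tool", "arguments": {
  "commands": [0,0,-5,0,0,0,0,0,-15,0,0,0,0,0,-25,0,0,0,0,0,-30,0,0,0,0,0,-30,0,0,0,0,0,-30,0,0,0,0,0,-25,0,0,0,0,0,-10,0,0,0,0,0,0,0,0,0]
}}

```text
time_s: 19.1
tool_pos: [0.4242, 0.3994, 0.2652]
tool_rot: [179.8, 0.0, 133.2]
force: [-0.0, -0.0, -1.7]
grip_width: 0.0093
```

```bash
cat > plan.py <<'E'
from go import go
import numpy as np,sys
post=dict(white=(.728,.0692,-1.0),orange=(.7085,.2397,16.5),blue=(.725,-.092,7.1),green=(.6362,.399,16.2))
off=dict(white=(0,0),orange=(.0,.0006),blue=(0,.001),green=(0,.0007))
def T(c,back,g=.025):
    x,y,a=post[c]; r=np.radians(a); ex=np.array([np.cos(r),np.sin(r)]); ey=np.array([-ex[1],ex[0]])
    seat=np.array([x,y])-ex*.060+off[c]*np.array([1,-1]) # small hook-centre shift
    return seat-ex*back+ey*g, a+90
if __name__=="__main__":
    c,back,z=sys.argv[1],float(sys.argv[2]),float(sys.argv[3]); g=float(sys.argv[4]) if len(sys.argv)>4 else .025
    p,yaw=T(c,back,g); print(c,np.round(p,4),yaw); go(p[0],p[1],z,yaw)
E
python3 plan.py blue .1 .24
python3 - <<'E'
from h import *
for n in("top","side"):
    p,d=grab(n,n+"8"); save(p,n+"8",(130,140,200,150) if n=="top" else (200,170,150,150))
E
```

```text
blue [ 0.5631 -0.088 ] 97.1
t 19.1 pos [0.4242 0.3994 0.2652] rot [1.7984e+02 2.0000e-02 1.3318e+02] F [-0.  -0.  -1.7] w 0.0093 j7 -16.3
tool shift mm [-450.5 -232.2   24.7] dist 507.4
rotvec deg [ 1.600e-01 -3.000e-02  3.608e+01]
```

View picture.

View pics/side8.png

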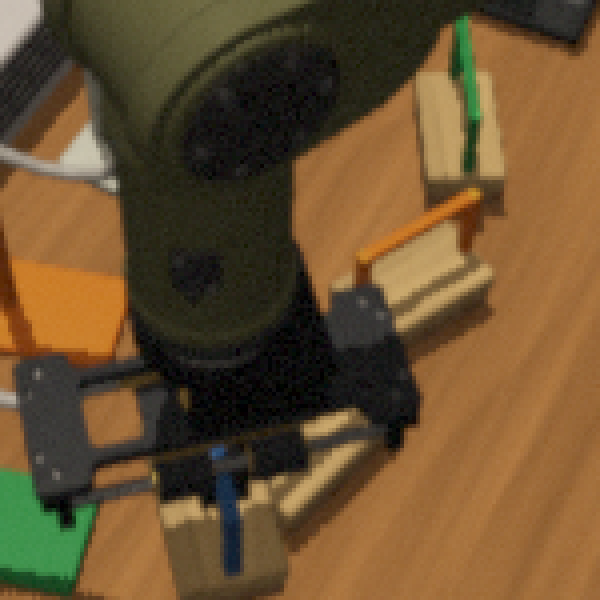

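The blue brush hangs level in the jaws. I rotate here first and then travel.

Emit:
{"name": "servo_tool", "arguments": {
  "commands": [0,0,0,0,0,6,0,0,0,0,0,6,0,0,0,0,0,6,0,0,0,0,0,6,0,0,0,0,0,6,0,0,0,0,0,6,0,0,0,0,0,0]
}}

```text
time_s: 19.9
tool_pos: [0.4234, 0.3979, 0.2618]
tool_rot: [-179.9, 0.1, 97.2]
force: [0.7, -0.1, -3.5]
grip_width: 0.0092
```

```bash
python3 plan.py blue .11 .265
```

```text
blue [ 0.5532 -0.0892] 97.1
t 19.9 pos [0.4234 0.3979 0.2618] rot [-1.7987e+02  1.0000e-01  9.7160e+01] F [ 0.7 -0.1 -3.5] w 0.0092 j7 -49.8
tool shift mm [-499.5   68.1   -2.5] dist 504.1
rotvec deg [-0.13  0.1   0.06]
```

Emit:
{"name": "servo_tool", "arguments": {
  "commands": [-10,2,0,0,0,0,-20,3,0,0,0,0,-30,4,0,0,0,0,-30,4,0,0,0,0,-30,4,0,0,0,0,-30,4,0,0,0,0,-30,4,0,0,0,0,-30,4,0,0,0,0,-30,4,0,0,0,0,-30,4,0,0,0,0]
}}

```text
time_s: 20.9
tool_pos: [0.4941, 0.1332, 0.263]
tool_rot: [-180.0, 0.0, 97.3]
force: [1.0, -0.0, -1.7]
grip_width: 0.0093
```

Emit:
{"name": "servo_tool", "arguments": {
  "commands": [-30,4,0,0,0,0,-30,4,0,0,0,0,-30,4,0,0,0,0,-30,4,0,0,0,0,-30,4,0,0,0,0,-30,4,0,0,0,0,-25,4,0,0,0,0,-15,2,0,0,0,0,-10,1,0,0,0,0,0,0,0,0,0,0]
}}

```text
time_s: 21.9
tool_pos: [0.5536, -0.0901, 0.2631]
tool_rot: [-180.0, -0.0, 97.1]
force: [0.2, 0.0, -1.3]
grip_width: 0.0092
```

```bash
python3 plan.py blue .10 .228;  python3 - <<'E'
from h import *
for n in("top","side"):
    p,d=grab(n,n+"9"); save(p,n+"9",(250,90,140,110) if n=="top" else (200,90,150,130))
E
```

```text
blue [ 0.5631 -0.088 ] 97.1
t 21.9 pos [ 0.5536 -0.0901  0.2631] rot [-1.7995e+02 -2.0000e-02  9.7110e+01] F [ 0.2  0.  -1.3] w 0.0092 j7 8.6
tool shift mm [ 1.   9.8 35.1] dist 36.4
rotvec deg [-0.05 -0.02  0.01]
```

Emit:
{"name": "servo_tool", "arguments": {
  "commands": [0,0,8,0,0,0,0,0,10,0,0,0,0,0,10,0,0,0,0,0,9,0,0,0,0,0,0,0,0,0]
}}

```text
time_s: 22.5
tool_pos: [0.5526, -0.0887, 0.2245]
tool_rot: [-179.8, -0.1, 97.2]
force: [0.4, 0.3, -2.0]
grip_width: 0.0092
```

```bash
python3 plan.py blue 0 .226;  python3 - <<'E'
from h import *
for n in("top","side"):
    p,d=grab(n,n+"10"); save(p,n+"10",(250,90,140,110) if n=="top" else (200,90,150,130))
E
```

```text
blue [ 0.6624 -0.0756] 97.1
t 22.5 pos [ 0.5526 -0.0887  0.2245] rot [-1.7982e+02 -6.0000e-02  9.7190e+01] F [ 0.4  0.3 -2. ] w 0.0092 j7 7.9
tool shift mm [ -0.7 110.5  -1.9] dist 110.5
rotvec deg [-0.18 -0.06  0.09]
```

View pics/side10.png

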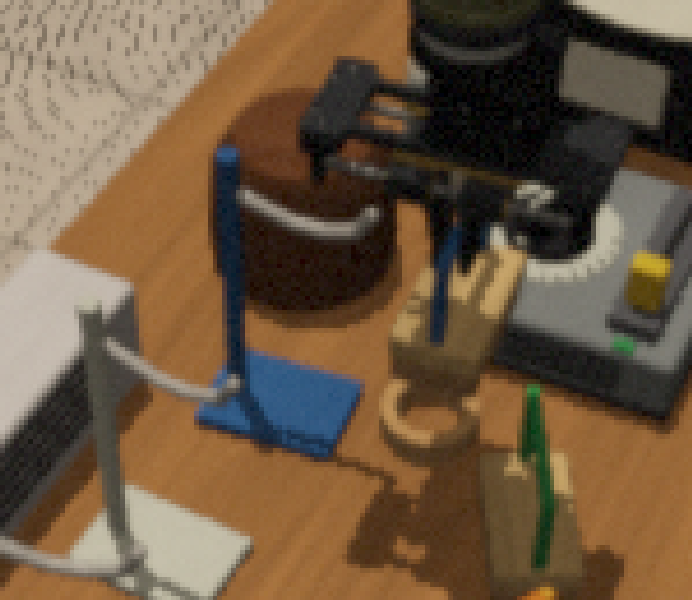

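View pics/top10.png

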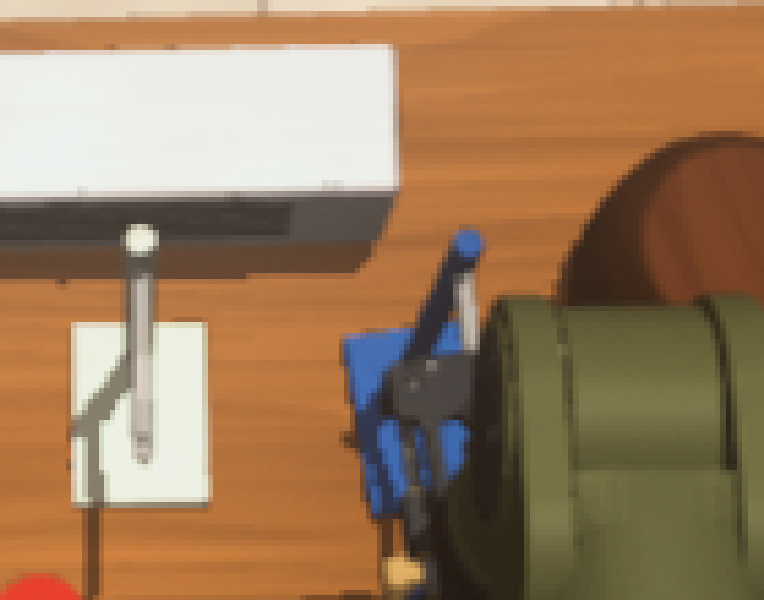

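Emit:
{"name": "servo_tool", "arguments": {
  "commands": [0,8,-0.5,0,0,0,0,14,-0.5,0,0,0,0,14,-0.5,0,0,0,0,14,0,0,0,0,0,14,0,0,0,0,0,14,0,0,0,0,0,14,0,0,0,0,-0.5,12,0,0,0,0,0,6,0,0,0,0,0,0,0,0,0,0]
}}

```text
time_s: 23.6
tool_pos: [0.6639, -0.0753, 0.2279]
tool_rot: [180.0, -0.0, 97.2]
force: [-0.4, 0.3, -1.3]
grip_width: 0.0095
```

```bash
python3 plan.py blue 0 .188;  python3 - <<'E'
from h import *
for n in("top","side"):
    p,d=grab(n,n+"11"); save(p,n+"11",(250,90,140,110) if n=="top" else (200,90,150,130))
E
```

```text
blue [ 0.6624 -0.0756] 97.1
t 23.6 pos [ 0.6639 -0.0753  0.2279] rot [ 1.7998e+02 -5.0000e-02  9.7190e+01] F [-0.4  0.3 -1.3] w 0.0095 j7 0.7
tool shift mm [-0.1 -1.5 39.9] dist 39.9
rotvec deg [ 0.02 -0.05  0.09]
```

View pics/side11.png

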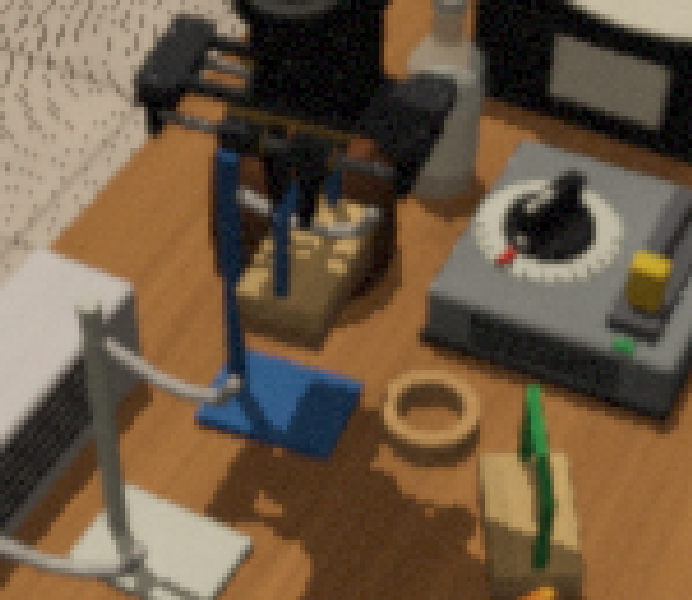

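The hook passes through the window, with its tip visible at about (370,215) in front of the block. I lower it onto the hook.

Emit:
{"name": "servo_tool", "arguments": {
  "commands": [0,-1,8,0,0,0,0,0,10,0,0,0,0,0,8,0,0,0,0,0,5,0,0,0,0,0,3,0,0,0,0,0,2,0,0,0,0,0,0,0,0,0]
}}

```text
time_s: 24.4
tool_pos: [0.662, -0.0758, 0.1919]
tool_rot: [-180.0, 0.0, 97.2]
force: [-0.3, 0.2, -1.6]
grip_width: 0.0096
```

Emit:
{"name": "servo_tool", "arguments": {
  "commands": [0,0,1.5,0,0,0,0,0,1.5,0,0,0,0,0,0,0,0,0]
}}

```text
time_s: 24.7
tool_pos: [0.662, -0.0758, 0.1889]
tool_rot: [-180.0, 0.0, 97.2]
force: [-0.4, -0.5, -1.5]
grip_width: 0.0093
```

Emit:
{"name": "servo_tool", "arguments": {
  "commands": [0,0,1,0,0,0,0,0,1,0,0,0]
}}

```text
time_s: 24.9
tool_pos: [0.6621, -0.0758, 0.1871]
tool_rot: [180.0, 0.0, 97.2]
force: [0.5, 0.1, -0.2]
grip_width: 0.0093
```

Emit:
{"name": "servo_tool", "arguments": {
  "commands": [0,0,1,0,0,0,0,0,0,0,0,0]
}}

```text
time_s: 25.1
tool_pos: [0.6622, -0.0758, 0.1869]
tool_rot: [180.0, 0.0, 97.2]
force: [-1.2, 0.4, 2.7]
grip_width: 0.0092
```

Emit:
{"name": "servo_tool", "arguments": {
  "commands": [0,0,0,0,0,0,0,0,0,0,0,0,0,0,0,0,0,0,0,0,0,0,0,0,0,0,-4,0,0,0,0,0,-8,0,0,0,0,0,-10,0,0,0,0,0,-20,0,0,0,0,0,-30,0,0,0,0,0,-10,0,0,0],
  "jaw": 28
}}

```text
time_s: 26.1
tool_pos: [0.6635, -0.0755, 0.2724]
tool_rot: [179.7, 0.1, 97.2]
force: [0.5, -0.2, 1.9]
grip_width: 0.0279
```

```bash
python3 go.py .55 -.05 .283;  python3 - <<'E'
from h import *
for n in("top","side"):
    p,d=grab(n,n+"12"); save(p,n+"12",(250,90,140,110) if n=="top" else (200,90,150,130))
E
```

```text
t 26.1 pos [ 0.6635 -0.0755  0.2724] rot [1.7967e+02 7.0000e-02 9.7170e+01] F [ 0.5 -0.2  1.9] w 0.0279 j7 1.3
tool shift mm [  39.4 -109.4  -11.3] dist 116.8
```

View pics/side12.png

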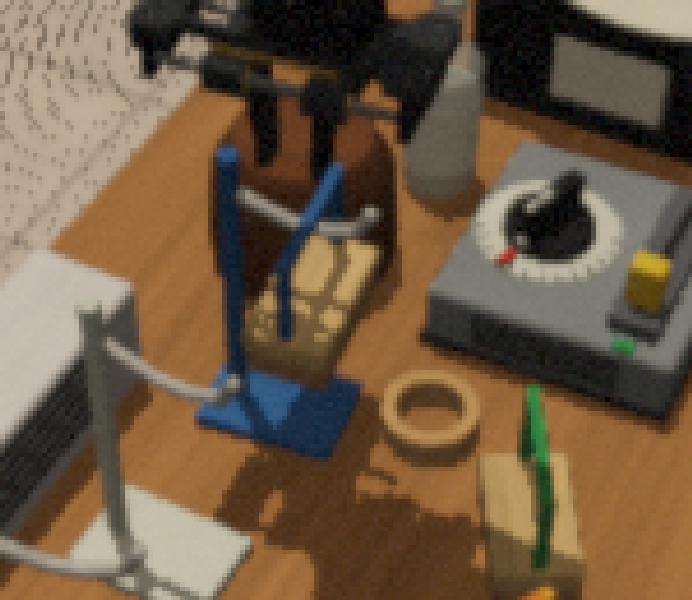

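The blue brush hangs on the blue hook. Next is the white one.

```bash
python3 go.py .451 .2655 .23 74.2
```

```text
t 26.2 pos [ 0.6632 -0.0755  0.2706] rot [1.7976e+02 6.0000e-02 9.7180e+01] F [-0.7  0.5 -0.4] w 0.0279 j7 1.2
tool shift mm [ 364.9 -168.1   39.4] dist 403.7
rotvec deg [2.500e-01 1.000e-02 2.298e+01]
```

Emit:
{"name": "servo_tool", "arguments": {
  "commands": [30,-14,0,0,0,0,37,-17,0,0,0,0,37,-17,0,0,0,0,37,-17,3,0,0,0,37,-17,6,0,0,0,37,-17,6,0,0,0,37,-17,6,0,0,0,37,-17,6,0,0,0,37,-17,6,0,0,0,37,-17,6,0,0,0],
  "jaw": 50
}}

```text
time_s: 27.2
tool_pos: [0.4494, 0.2641, 0.2275]
tool_rot: [-179.9, 0.1, 97.1]
force: [0.3, 0.4, 0.3]
grip_width: 0.05
```

Emit:
{"name": "servo_tool", "arguments": {
  "commands": [0,0,0,0,0,5,0,0,0,0,0,6,0,0,0,0,0,6,0,0,0,0,0,6,0,0,0,0,0,0]
}}

```text
time_s: 27.7
tool_pos: [0.4504, 0.2629, 0.2278]
tool_rot: [-179.9, 0.1, 74.2]
force: [-0.8, -0.4, 0.3]
grip_width: 0.05
```

```bash
python3 br.py 13; python3 go.py .451 .2655 .0935 74.2
```

```text
top orange [0.4389 0.0915] 62.4 L 0.103 w 0.01 104
top green [ 0.4681 -0.0648] 120.5 L 0.104 w 0.007 90
side green [ 0.471 -0.064] 119.9 L 0.112 w 0.009 85
orange mid [0.4389 0.0915] ang 62.4 grasp TCP +25: [0.4505 0.1137]
green mid [ 0.4696 -0.0644] ang 120.2 grasp TCP +25: [ 0.457  -0.0428]
t 27.8 pos [0.4505 0.2631 0.2282] rot [-1.7994e+02  5.0000e-02  7.4310e+01] F [ 0.6 -0.1 -0.7] w 0.0497 j7 -52.9
tool shift mm [ 2.500e+00 -1.000e-01  1.347e+02] dist 134.7
rotvec deg [-0.06  0.05  0.11]
```

Run:
```python
from loc import *
for n in("top","side"):
    z=np.load(n+"13.npz"); X=cloud(n,z["d"]); H=hsv(z["p"])
    m=(H[...,1]<45)&(H[...,2]>90)&(X[...,2]>.1)&(X[...,2]<.124)&(X[...,0]>.38)&(X[...,0]<.52)&(X[...,1]>.16)&(X[...,1]<.34); Q=X[m]
    # line check
    a=np.radians(74.2); d=np.array([np.cos(a),np.sin(a)]); q=Q[:,:2]-[.444,.242]
    print(n,len(Q),"along",np.round(np.percentile(q@d,[0,50,100]),3),"across",np.round(np.percentile(q@[-d[1],d[0]],[0,50,100]),4))
    save(z["p"],n+"13",(170,190,120,90) if n=="top" else (220,200,120,110))
```

```text
top 48 along [-0.054 -0.028 -0.001] across [-0.0041 -0.0005  0.0031]
side 55 along [-0.036 -0.005  0.054] across [-0.0031  0.0009  0.0036]
```

View pics/side13.png

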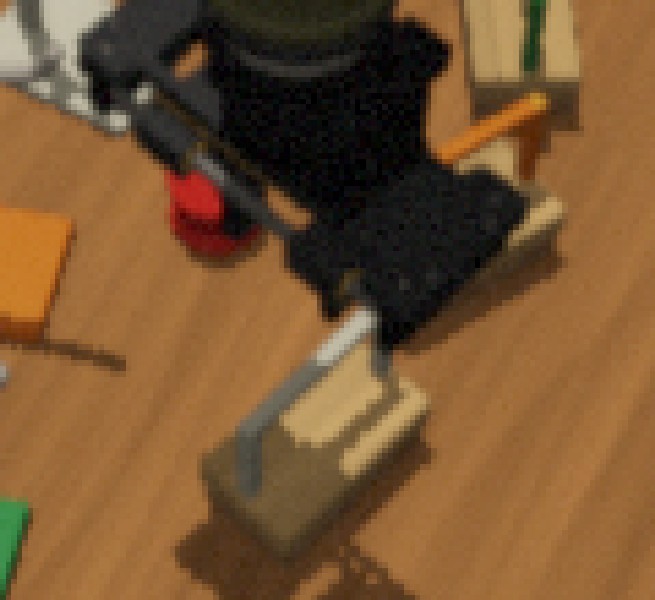

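The white brush stands where I measured it. I descend and grip.

Emit:
{"name": "servo_tool", "arguments": {
  "commands": [1,0,25,0,0,0,1,0,25,0,0,0,0,0,25,0,0,0,0,0,22,0,0,0,0,0,18,0,0,0,0,0,12,0,0,0,0,0,7.5,0,0,0,0,0,0,0,0,0]
}}

```text
time_s: 28.6
tool_pos: [0.4511, 0.2651, 0.0938]
tool_rot: [-179.9, 0.0, 74.2]
force: [0.2, 0.1, 0.8]
grip_width: 0.0501
```

Emit:
{"name": "servo_tool", "arguments": {
  "commands": [0,0,0,0,0,0,0,0,0,0,0,0,0,0,0,0,0,0,0,0,0,0,0,0,0,0,0,0,0,0,0,0,0,0,0,0,0,0,0,0,0,0],
  "jaw": 2
}}

```text
time_s: 29.3
tool_pos: [0.4514, 0.2654, 0.0946]
tool_rot: [-180.0, 0.0, 74.2]
force: [-0.7, -0.5, 0.2]
grip_width: 0.0096
```

Emit:
{"name": "servo_tool", "arguments": {
  "commands": [0,0,-5,0,0,0,0,0,-15,0,0,0,0,0,-25,0,0,0,0,0,-30,0,0,0,0,0,-30,0,0,0,0,0,-30,0,0,0,0,0,-25,0,0,0,0,0,-10,0,0,0,0,0,0,0,0,0]
}}

```text
time_s: 30.2
tool_pos: [0.4522, 0.266, 0.2662]
tool_rot: [179.8, -0.1, 74.2]
force: [-0.3, 0.7, -2.1]
grip_width: 0.0092
```

```bash
python3 plan.py white .11 .263
```

```text
white [0.5585 0.0972] 89.0
t 30.2 pos [0.4522 0.266  0.2662] rot [ 1.7984e+02 -9.0000e-02  7.4180e+01] F [-0.3  0.7 -2.1] w 0.0092 j7 -52.5
tool shift mm [-133.5  148.3    3.4] dist 199.5
rotvec deg [  0.17  -0.07 -14.82]
```

Emit:
{"name": "servo_tool", "arguments": {
  "commands": [0,0,0,0,0,-5,0,0,0,0,0,-5,0,0,0,0,0,-4.8,-15,10,0,0,0,0,-30,20,0,0,0,0,-35,23,0,0,0,0,-35,23,0,0,0,0,-30,20,0,0,0,0,-15,9,0,0,0,0,-7,4,0,0,0,0]
}}

```text
time_s: 31.2
tool_pos: [0.5575, 0.0946, 0.2628]
tool_rot: [-179.8, -0.0, 88.8]
force: [0.2, 0.4, -2.0]
grip_width: 0.0095
```

Emit:
{"name": "servo_tool", "arguments": {
  "commands": [0,0,8,0,0,0,0,0,10,0,0,0,0,0,10,0,0,0,0,0,9,0,0,0,0,0,0,0,0,0]
}}

```text
time_s: 31.7
tool_pos: [0.5561, 0.097, 0.2257]
tool_rot: [-179.8, 0.0, 89.1]
force: [-0.2, 0.2, -2.2]
grip_width: 0.0097
```

```bash
python3 plan.py white 0 .226;  python3 - <<'E'
from h import *
for n in("top","side"):
    p,d=grab(n,n+"14"); save(p,n+"14",(220,90,140,110) if n=="top" else (170,120,150,130))
E
```

```text
white [0.6684 0.0952] 89.0
t 31.7 pos [0.5561 0.097  0.2257] rot [-1.7983e+02  3.0000e-02  8.9060e+01] F [-0.2  0.2 -2.2] w 0.0097 j7 -20.5
tool shift mm [ 1.000e-01  1.123e+02 -6.000e-01] dist 112.3
rotvec deg [-0.17  0.03  0.06]
```

View pics/side14.png

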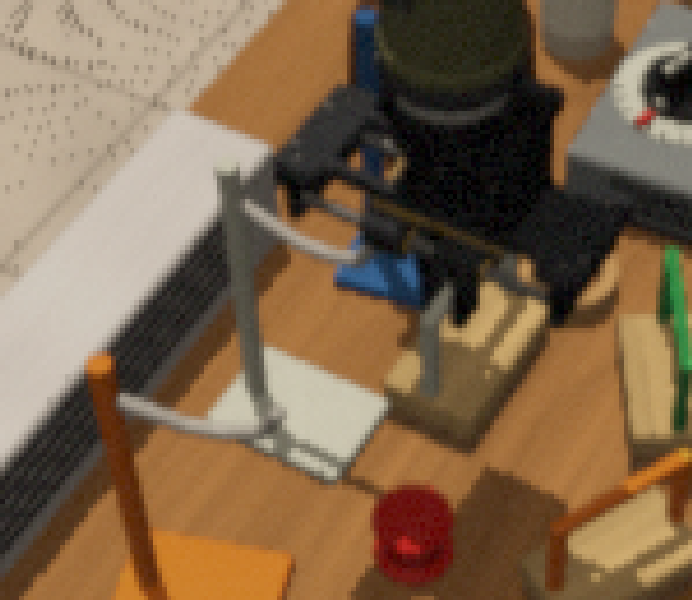

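The white brush is in line with the white hook. I insert it.

Emit:
{"name": "servo_tool", "arguments": {
  "commands": [0,8,-0.5,0,0,0,0,14,-0.5,0,0,0,0,14,0,0,0,0,0,14,0,0,0,0,0,14,0,0,0,0,0,14,0,0,0,0,0,14,0,0,0,0,0,13,0,0,0,0,0,6,0,0,0,0,0,0,0,0,0,0]
}}

```text
time_s: 32.8
tool_pos: [0.6694, 0.0943, 0.2282]
tool_rot: [-180.0, -0.0, 88.9]
force: [-0.6, 0.1, -1.6]
grip_width: 0.0094
```

Emit:
{"name": "servo_tool", "arguments": {
  "commands": [0,0,8,0,0,0,0,0,10,0,0,0,0,0,8,0,0,0,0,0,5,0,0,0,0,0,3,0,0,0,0,0,0,0,0,0]
}}

```text
time_s: 33.4
tool_pos: [0.6682, 0.0943, 0.1939]
tool_rot: [-179.9, 0.0, 89.0]
force: [0.3, 0.1, -1.9]
grip_width: 0.0093
```

```bash
python3 plan.py white 0 .188;  python3 - <<'E'
from h import *
for n in("side",):
    p,d=grab(n,n+"15"); save(p,n+"15",(170,100,150,130))
E
```

```text
white [0.6684 0.0952] 89.0
t 33.4 pos [0.6682 0.0943 0.1939] rot [-1.7995e+02  2.0000e-02  8.8970e+01] F [ 0.3  0.1 -1.9] w 0.0093 j7 -23.7
tool shift mm [0.9 0.3 5.9] dist 6.0
rotvec deg [-0.05  0.02 -0.03]
```

View pics/side15.png

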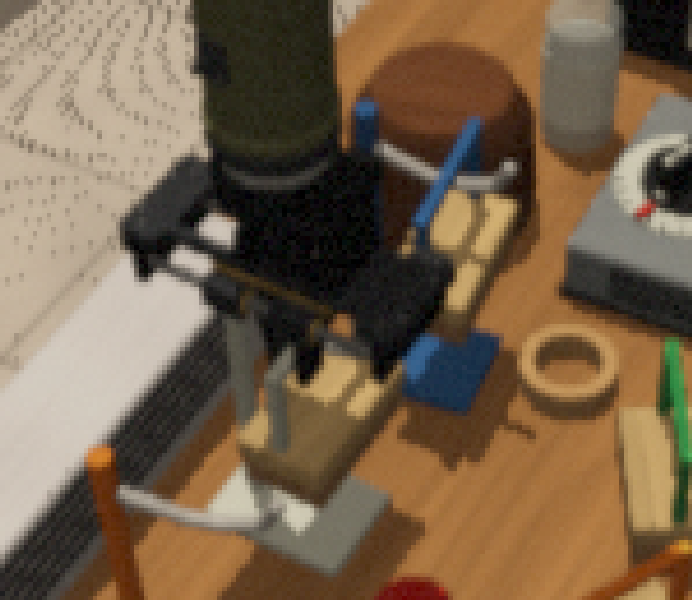

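Emit:
{"name": "servo_tool", "arguments": {
  "commands": [0,0,1.5,0,0,0,0,0,1.5,0,0,0,0,0,1,0,0,0,0,0,0,0,0,0]
}}

```text
time_s: 33.85
tool_pos: [0.6685, 0.0944, 0.1904]
tool_rot: [-180.0, 0.0, 89.0]
force: [-0.1, 1.5, -2.1]
grip_width: 0.0088
```

Emit:
{"name": "servo_tool", "arguments": {
  "commands": [0,0,1,0,0,0,0,0,1,0,0,0]
}}

```text
time_s: 34.05
tool_pos: [0.6686, 0.0945, 0.1885]
tool_rot: [180.0, 0.0, 89.0]
force: [-0.9, 0.1, -0.6]
grip_width: 0.0098
```

Emit:
{"name": "servo_tool", "arguments": {
  "commands": [0,0,1,0,0,0,0,0,0,0,0,0]
}}

```text
time_s: 34.25
tool_pos: [0.6686, 0.0946, 0.1883]
tool_rot: [180.0, 0.0, 89.0]
force: [-1.1, -0.5, 2.2]
grip_width: 0.009
```

Contact. I release and lift.

Emit:
{"name": "servo_tool", "arguments": {
  "commands": [0,0,0,0,0,0,0,0,0,0,0,0,0,0,0,0,0,0,0,0,0,0,0,0,0,0,-4,0,0,0,0,0,-8,0,0,0,0,0,-10,0,0,0,0,0,-20,0,0,0,0,0,-30,0,0,0,0,0,-15,0,0,0],
  "jaw": 28
}}

```text
time_s: 35.25
tool_pos: [0.6695, 0.0951, 0.2783]
tool_rot: [179.8, -0.1, 89.0]
force: [0.2, -0.4, 1.1]
grip_width: 0.0279
```

```bash
python3 br.py 16; python3 go.py .4504 .1145 .25 62.4
python3 - <<'E'
from h import *
z=np.load("side16.npz"); save(z["p"],"side16",(170,100,150,130))
E
```

```text
top orange [0.4389 0.0913] 61.8 L 0.103 w 0.009 115
side orange [0.4384 0.0936] 62.5 L 0.105 w 0.011 125
side green [ 0.4705 -0.0631] 120.0 L 0.111 w 0.009 84
orange mid [0.4387 0.0924] ang 62.2 grasp TCP +25: [0.4504 0.1146]
green mid [ 0.4705 -0.0631] ang 120.0 grasp TCP +25: [ 0.458  -0.0414]
t 35.35 pos [0.6698 0.0953 0.278 ] rot [ 1.7968e+02 -6.0000e-02  8.8980e+01] F [ 0.9  0.4 -0.3] w 0.0283 j7 -22.5
tool shift mm [  15.3 -219.9   26.8] dist 222.0
rotvec deg [ 0.3  -0.13 26.58]
```

View pics/side16.png

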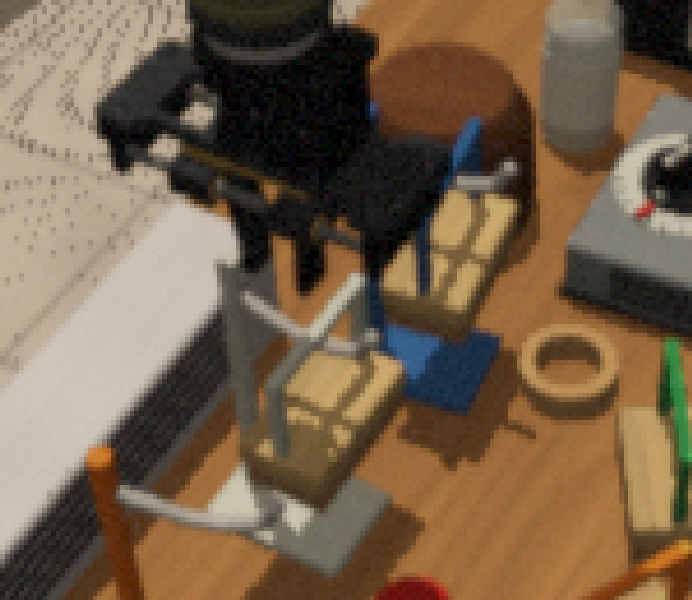

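White hangs on the white hook. Next is orange, which has not moved.

Emit:
{"name": "servo_tool", "arguments": {
  "commands": [1,-15,0,0,0,0,2,-35,0,0,0,0,2,-40,4,0,0,0,3,-40,6,0,0,0,3,-40,8,0,0,0,3,-35,8,0,0,0,1,-15,0,0,0,0],
  "jaw": 50
}}

```text
time_s: 36.05
tool_pos: [0.4449, 0.1133, 0.2462]
tool_rot: [-179.8, 0.2, 89.0]
force: [0.3, -1.0, 0.7]
grip_width: 0.0499
```

Emit:
{"name": "servo_tool", "arguments": {
  "commands": [0,0,0,0,0,6.5,0,0,0,0,0,6.5,0,0,0,0,0,6.5,0,0,0,0,0,7,0,0,0,0,0,0]
}}

```text
time_s: 36.55
tool_pos: [0.4482, 0.1131, 0.2475]
tool_rot: [-179.9, 0.1, 62.4]
force: [0.2, 0.0, -0.0]
grip_width: 0.05
```

```bash
python3 br.py 17; python3 go.py .4504 .1145 .0938 62.3;python3 - <<'E'
from h import *
z=np.load("side17.npz"); save(z["p"],"side17",(220,170,150,130))
E
```

```text
top green [ 0.468  -0.0646] 120.5 L 0.104 w 0.007 89
side orange [0.4381 0.0929] 62.2 L 0.105 w 0.012 127
green mid [ 0.468  -0.0646] ang 120.5 grasp TCP +25: [ 0.4553 -0.043 ]
orange mid [0.4381 0.0929] ang 62.2 grasp TCP +25: [0.4498 0.115 ]
t 36.65 pos [0.4484 0.1132 0.2478] rot [-1.7995e+02  4.0000e-02  6.2620e+01] F [-0.3 -0.   0.3] w 0.0501 j7 -40.2
tool shift mm [  2.2   1.3 154. ] dist 154.0
rotvec deg [-0.05  0.04  0.32]
```

View pics/side17.png

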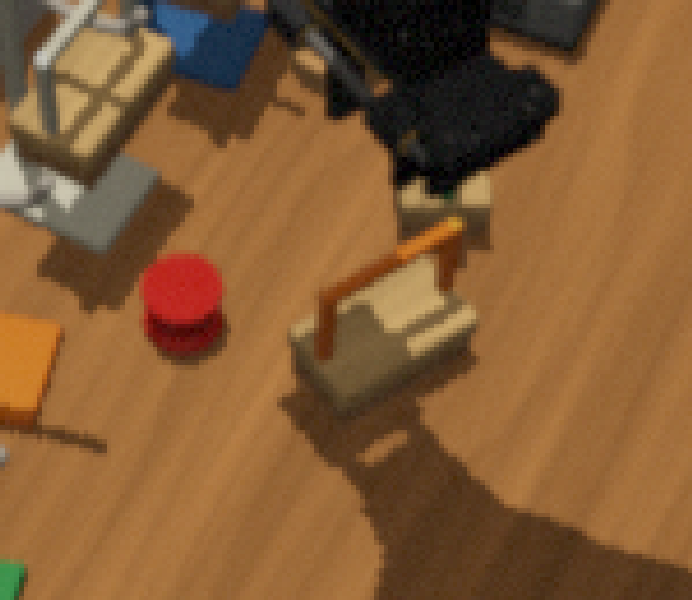

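Emit:
{"name": "servo_tool", "arguments": {
  "commands": [1,1,25,0,0,0,1,0,28,0,0,0,0,0,28,0,0,0,0,0,25,0,0,0,0,0,20,0,0,0,0,0,16,0,0,0,0,0,12,0,0,0,0,0,0,0,0,0]
}}

```text
time_s: 37.45
tool_pos: [0.4493, 0.1145, 0.0929]
tool_rot: [-179.8, 0.1, 62.6]
force: [-0.2, -0.1, 0.3]
grip_width: 0.05
```

Emit:
{"name": "servo_tool", "arguments": {
  "commands": [0,0,0,0,0,0,0,0,0,0,0,0,0,0,0,0,0,0,0,0,0,0,0,0,0,0,0,0,0,0,0,0,0,0,0,0,0,0,0,0,0,0],
  "jaw": 2
}}

```text
time_s: 38.15
tool_pos: [0.4507, 0.1147, 0.0947]
tool_rot: [180.0, 0.0, 62.5]
force: [-0.1, -1.5, 1.6]
grip_width: 0.0095
```

Emit:
{"name": "servo_tool", "arguments": {
  "commands": [0,0,-5,0,0,0,0,0,-15,0,0,0,0,0,-25,0,0,0,0,0,-30,0,0,0,0,0,-30,0,0,0,0,0,-30,0,0,0,0,0,-25,0,0,0,0,0,-10,0,0,0,0,0,0,0,0,0]
}}

```text
time_s: 39.05
tool_pos: [0.4512, 0.1149, 0.2654]
tool_rot: [179.9, -0.0, 62.5]
force: [-1.2, 0.8, -2.5]
grip_width: 0.0094
```

```bash
python3 plan.py orange .11 .263
```

```text
orange [0.5384 0.2148] 106.5
t 39.05 pos [0.4512 0.1149 0.2654] rot [ 1.7989e+02 -5.0000e-02  6.2470e+01] F [-1.2  0.8 -2.5] w 0.0094 j7 -40.3
tool shift mm [128.9  31.1   2.6] dist 132.6
rotvec deg [  0.13  -0.   -44.03]
```

Emit:
{"name": "servo_tool", "arguments": {
  "commands": [0,0,0,0,0,-5,0,0,0,0,0,-7,0,0,0,0,0,-7,0,0,0,0,0,-7,0,0,0,0,0,-7,0,0,0,0,0,-7,0,0,0,0,0,-4,0,0,0,0,0,0]
}}

```text
time_s: 39.85
tool_pos: [0.4496, 0.1146, 0.2626]
tool_rot: [-179.8, -0.1, 106.5]
force: [-0.3, -0.5, -2.3]
grip_width: 0.0097
```

```bash
python3 plan.py orange .11 .263
```

```text
orange [0.5384 0.2148] 106.5
t 39.85 pos [0.4496 0.1146 0.2626] rot [-1.7982e+02 -5.0000e-02  1.0649e+02] F [-0.3 -0.5 -2.3] w 0.0097 j7 3.3
tool shift mm [ 70.9 113.6  -0.6] dist 133.9
rotvec deg [-0.18 -0.05 -0.01]
```

Emit:
{"name": "servo_tool", "arguments": {
  "commands": [8,13,0,0,0,0,14,22,0,0,0,0,18,28,0,0,0,0,17,27,0,0,0,0,10,16,0,0,0,0,4,6,8,0,0,0,0,0,10,0,0,0,0,0,10,0,0,0,0,0,8,0,0,0,0,0,0,0,0,0]
}}

```text
time_s: 40.85
tool_pos: [0.5369, 0.2129, 0.2269]
tool_rot: [-179.8, 0.1, 106.4]
force: [0.1, -0.5, -2.1]
grip_width: 0.0093
```

```bash
python3 plan.py orange 0 .227;  python3 - <<'E'
from h import *
for n in("top","side"):
    p,d=grab(n,n+"18"); save(p,n+"18",(170,90,140,110) if n=="top" else (160,150,150,130))
E
```

```text
orange [0.6439 0.246 ] 106.5
t 40.85 pos [0.5369 0.2129 0.2269] rot [-1.7984e+02  8.0000e-02  1.0639e+02] F [ 0.1 -0.5 -2.1] w 0.0093 j7 -17.7
tool shift mm [  1.5 112.   -0.4] dist 112.0
rotvec deg [-0.16  0.08 -0.11]
```

View pics/side18.png

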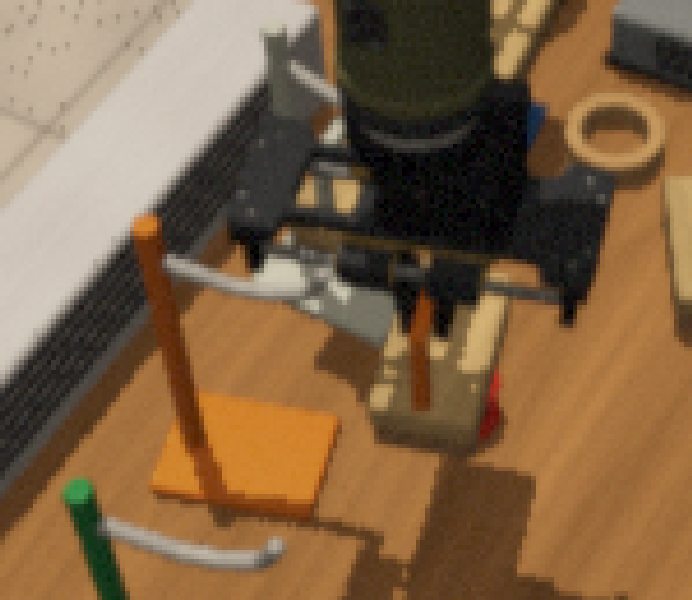

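Emit:
{"name": "servo_tool", "arguments": {
  "commands": [0.5,8,0,0,0,0,0.5,14,0,0,0,0,0.5,14,0,0,0,0,0,14,0,0,0,0,0,14,0,0,0,0,0,14,0,0,0,0,0,14,0,0,0,0,0,13,0,0,0,0,0,6,0,0,0,0,0,0,0,0,0,0]
}}

```text
time_s: 41.95
tool_pos: [0.6447, 0.2476, 0.2282]
tool_rot: [-180.0, -0.0, 106.4]
force: [-0.8, -0.1, -1.4]
grip_width: 0.0096
```

Emit:
{"name": "servo_tool", "arguments": {
  "commands": [0,0,8,0,0,0,0,0,10,0,0,0,0,0,8,0,0,0,0,0,5,0,0,0,0,0,3,0,0,0,0,0,0,0,0,0]
}}

```text
time_s: 42.55
tool_pos: [0.6436, 0.2472, 0.1939]
tool_rot: [-179.9, 0.0, 106.5]
force: [0.1, 0.3, -2.2]
grip_width: 0.0094
```

```bash
python3 plan.py orange 0 .188;  python3 - <<'E'
from h import *
for n in("side",):
    p,d=grab(n,n+"19"); save(p,n+"19",(140,130,150,130))
E
```

```text
orange [0.6439 0.246 ] 106.5
t 42.55 pos [0.6436 0.2472 0.1939] rot [-1.7995e+02  1.0000e-02  1.0647e+02] F [ 0.1  0.3 -2.2] w 0.0094 j7 -21.4
tool shift mm [-1.2 -0.1  5.9] dist 6.1
rotvec deg [-0.05  0.01 -0.03]
```

View pics/side19.png

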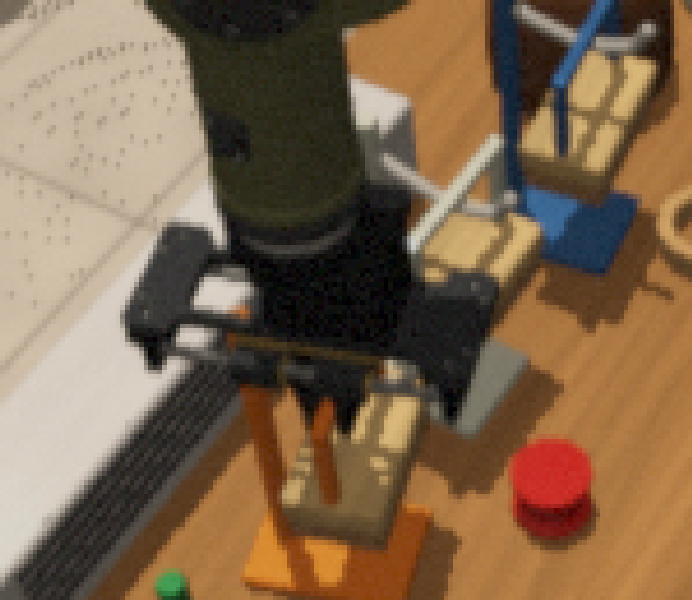

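Emit:
{"name": "servo_tool", "arguments": {
  "commands": [0,0,1.5,0,0,0,0,0,1.5,0,0,0,0,0,1,0,0,0,0,0,1,0,0,0]
}}

```text
time_s: 43.0
tool_pos: [0.644, 0.2475, 0.1895]
tool_rot: [180.0, 0.0, 106.5]
force: [0.3, -0.2, -1.8]
grip_width: 0.0094
```

Emit:
{"name": "servo_tool", "arguments": {
  "commands": [0,0,1,0,0,0,0,0,1,0,0,0]
}}

```text
time_s: 43.2
tool_pos: [0.644, 0.2476, 0.1883]
tool_rot: [180.0, 0.0, 106.5]
force: [-1.8, -1.2, 4.3]
grip_width: 0.0095
```

Contact. I release, lift and look again.

Emit:
{"name": "servo_tool", "arguments": {
  "commands": [0,0,0,0,0,0,0,0,0,0,0,0,0,0,0,0,0,0,0,0,0,0,0,0,0,0,-4,0,0,0,0,0,-8,0,0,0,0,0,-10,0,0,0,0,0,-20,0,0,0,0,0,-30,0,0,0,0,0,-15,0,0,0],
  "jaw": 28
}}

```text
time_s: 44.2
tool_pos: [0.6446, 0.2483, 0.2783]
tool_rot: [179.8, -0.0, 106.5]
force: [0.4, 0.5, 0.6]
grip_width: 0.028
```

```bash
python3 br.py 20; python3 go.py .4565 -.042 .278 120.2
python3 - <<'E'
from h import *
z=np.load("side20.npz"); save(z["p"],"side20",(140,130,200,150))
E
```

```text
top green [ 0.4682 -0.065 ] 120.2 L 0.104 w 0.007 87
side green [ 0.4702 -0.0626] 120.0 L 0.113 w 0.009 89
green mid [ 0.4692 -0.0638] ang 120.1 grasp TCP +25: [ 0.4566 -0.0422]
t 44.3 pos [0.6449 0.2486 0.278 ] rot [ 1.7969e+02 -5.0000e-02  1.0648e+02] F [0.  0.6 0.4] w 0.0282 j7 -20.1
tool shift mm [-225.3 -263.1   -1.6] dist 346.4
rotvec deg [ 3.100e-01 -1.000e-02 -1.372e+01]
```

View pics/side20.png

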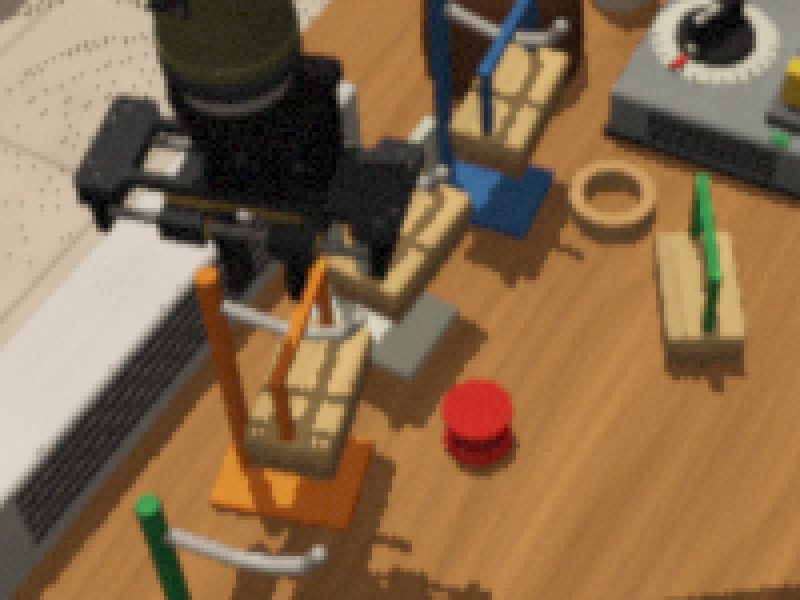

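Orange hangs on the orange hook. Green is last, and it is still in place.

Emit:
{"name": "servo_tool", "arguments": {
  "commands": [-12,-14,0,0,0,0,-25,-29,0,0,0,0,-27,-32,0,0,0,0,-27,-32,0,0,0,0,-27,-32,0,0,0,0,-27,-32,0,0,0,0,-27,-32,0,0,0,0,-27,-31,0,0,0,0,-19,-21,0,0,0,0,-7,-8,0,0,0,0],
  "jaw": 50
}}

```text
time_s: 45.3
tool_pos: [0.4535, -0.0462, 0.2736]
tool_rot: [-179.9, 0.1, 106.1]
force: [0.7, -0.0, -0.2]
grip_width: 0.0498
```

Emit:
{"name": "servo_tool", "arguments": {
  "commands": [0,0,5,0,0,-5,0,0,10,0,0,-5,0,0,15,0,0,-3.7,0,0,10,0,0,0,0,0,0,0,0,0]
}}

```text
time_s: 45.8
tool_pos: [0.4546, -0.0419, 0.2327]
tool_rot: [-179.9, -0.2, 120.2]
force: [0.3, 0.3, 0.6]
grip_width: 0.05
```

```bash
python3 br.py 21; python3 go.py .4565 -.042 .094 120.1
python3 - <<'E'
from h import *
z=np.load("side21.npz"); save(z["p"],"side21",(220,130,150,110))
E
```

```text
side green [ 0.4706 -0.063 ] 120.0 L 0.107 w 0.009 80
green mid [ 0.4706 -0.063 ] ang 120.0 grasp TCP +25: [ 0.4581 -0.0413]
t 45.9 pos [ 0.4556 -0.0423  0.2344] rot [-1.7999e+02 -4.0000e-02  1.2016e+02] F [-0.7  0.6  0. ] w 0.0499 j7 36.3
tool shift mm [ -0.3   0.9 140.4] dist 140.4
rotvec deg [-0.01 -0.04  0.06]
```

View pics/side21.png

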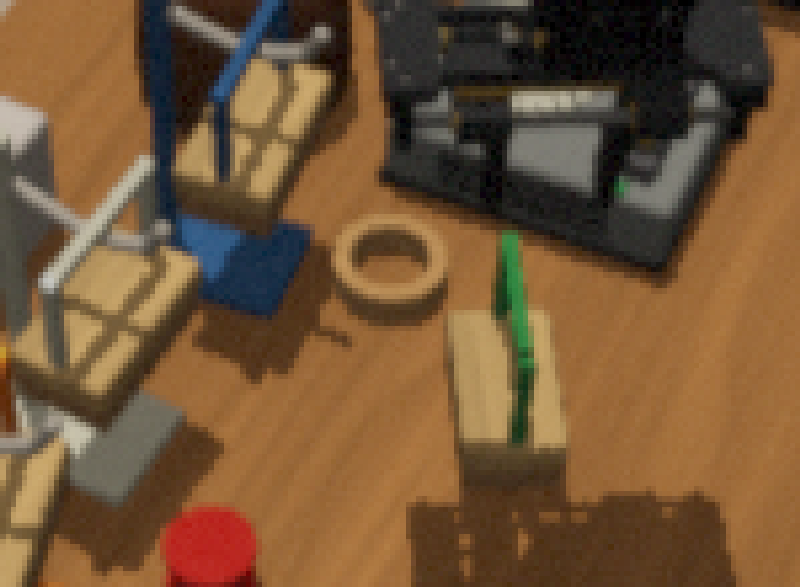

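Emit:
{"name": "servo_tool", "arguments": {
  "commands": [0,1,25,0,0,0,0,0,28,0,0,0,0,0,28,0,0,0,0,0,25,0,0,0,0,0,18,0,0,0,0,0,11,0,0,0,0,0,5,0,0,0,0,0,0,0,0,0]
}}

```text
time_s: 46.7
tool_pos: [0.4566, -0.0423, 0.0947]
tool_rot: [180.0, -0.0, 120.2]
force: [0.1, 0.2, 0.1]
grip_width: 0.0496
```

Emit:
{"name": "servo_tool", "arguments": {
  "commands": [0,0,0,0,0,0,0,0,0,0,0,0,0,0,0,0,0,0,0,0,0,0,0,0,0,0,0,0,0,0,0,0,0,0,0,0,0,0,0,0,0,0],
  "jaw": 2
}}

```text
time_s: 47.4
tool_pos: [0.4563, -0.0424, 0.0945]
tool_rot: [-180.0, -0.0, 120.2]
force: [0.2, 0.2, 0.3]
grip_width: 0.0094
```

Emit:
{"name": "servo_tool", "arguments": {
  "commands": [0,0,-5,0,0,0,0,0,-15,0,0,0,0,0,-25,0,0,0,0,0,-30,0,0,0,0,0,-30,0,0,0,0,0,-30,0,0,0,0,0,-25,0,0,0,0,0,-10,0,0,2,0,0,0,0,0,6,0,0,0,0,0,6]
}}

```text
time_s: 48.4
tool_pos: [0.4563, -0.0422, 0.2649]
tool_rot: [180.0, 0.0, 105.9]
force: [0.4, -0.5, -3.0]
grip_width: 0.0096
```

```bash
python3 plan.py green .115 .263
```

```text
green [0.4612 0.3735] 106.2
t 48.4 pos [ 0.4563 -0.0422  0.2649] rot [1.7999e+02 2.0000e-02 1.0594e+02] F [ 0.4 -0.5 -3. ] w 0.0096 j7 22.7
tool shift mm [398.3 118.9   1.8] dist 415.7
rotvec deg [ 0.01  0.02 -0.26]
```

Emit:
{"name": "servo_tool", "arguments": {
  "commands": [10,3,0,0,0,0,25,7,0,0,0,0,35,11,0,0,0,0,40,12,0,0,0,0,40,12,0,0,0,0,40,12,0,0,0,0,40,12,0,0,0,0,40,12,0,0,0,0,40,12,0,0,0,0,40,12,0,0,0,0]
}}

```text
time_s: 49.4
tool_pos: [0.4592, 0.325, 0.2645]
tool_rot: [-180.0, -0.0, 106.3]
force: [1.1, -1.3, -1.1]
grip_width: 0.0093
```

Emit:
{"name": "servo_tool", "arguments": {
  "commands": [25,7,0,0,0,0,16,5,0,0,0,0,7,2,8,0,0,0,0,0,10,0,0,0,0,0,10,0,0,0,0,0,9,0,0,0,0,0,0,0,0,0]
}}

```text
time_s: 50.1
tool_pos: [0.4598, 0.3708, 0.2256]
tool_rot: [-179.9, 0.1, 106.1]
force: [0.3, -1.4, -2.4]
grip_width: 0.0094
```

```bash
python3 plan.py green 0 .227;  python3 - <<'E'
from h import *
for n in("top","side"):
    p,d=grab(n,n+"22"); save(p,n+"22",(120,110,160,130) if n=="top" else (140,200,170,150))
E
```

```text
green [0.5716 0.4056] 106.2
t 50.1 pos [0.4598 0.3708 0.2256] rot [-1.7986e+02  1.2000e-01  1.0607e+02] F [ 0.3 -1.4 -2.4] w 0.0094 j7 -40.5
tool shift mm [  2.4 117.   -1.7] dist 117.1
rotvec deg [-0.14  0.12 -0.13]
```

View pics/side22.png

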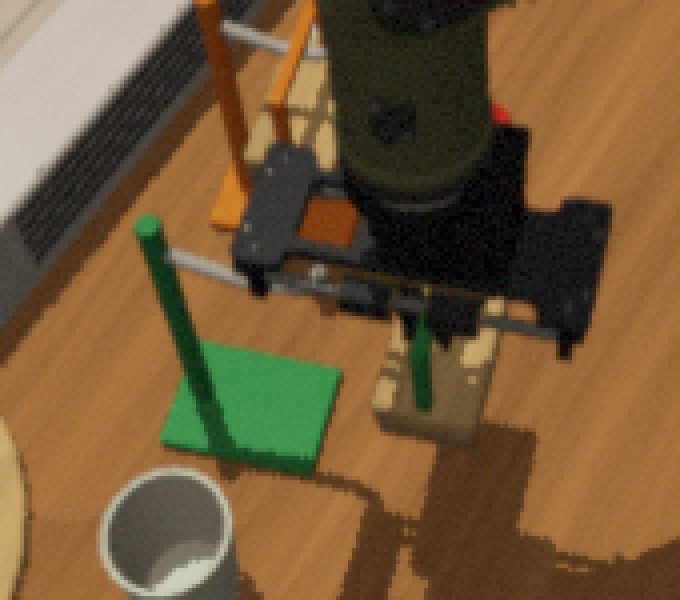

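View pics/top22.png

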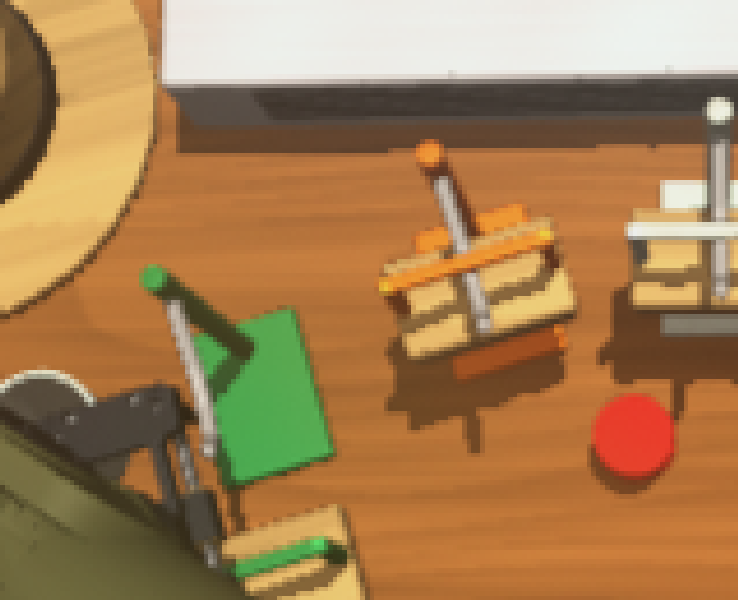

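Run:
```python
from loc import *
for n in("top","side"):
    z=np.load(n+"0.npz"); X=cloud(n,z["d"])
    m=(X[...,1]>.42)&(X[...,0]>.40)&(X[...,0]<.85)&(X[...,2]>.02); Q=X[m]
    for y in np.arange(.44,.75,.04):
        q=Q[abs(Q[:,1]-y)<.02]
        if len(q): print(n,round(y,2),"x",q[:,0].min().round(3),q[:,0].max().round(3),"zmax",q[:,2].max().round(3))
```

```text
top 0.44 x 0.406 0.849 zmax 0.117
top 0.48 x 0.534 0.752 zmax 0.105
top 0.52 x 0.445 0.845 zmax 0.104
top 0.56 x 0.442 0.85 zmax 0.129
top 0.6 x 0.462 0.85 zmax 0.131
top 0.64 x 0.726 0.85 zmax 0.129
top 0.68 x 0.684 0.85 zmax 0.128
top 0.72 x 0.701 0.846 zmax 0.105
side 0.44 x 0.402 0.85 zmax 0.119
side 0.48 x 0.533 0.609 zmax 0.104
side 0.52 x 0.446 0.81 zmax 0.104
side 0.56 x 0.441 0.85 zmax 0.128
side 0.6 x 0.467 0.85 zmax 0.13
side 0.64 x 0.726 0.85 zmax 0.131
side 0.68 x 0.729 0.85 zmax 0.129
side 0.72 x 0.761 0.849 zmax 0.112
```

The cup at about (.57,.51) clears the brush end by roughly 25 mm, and everything else is lower than the gripper. I insert.

Emit:
{"name": "servo_tool", "arguments": {
  "commands": [1,8,-0.5,0,0,0,1,14,-0.5,0,0,0,0,14,0,0,0,0,0,14,0,0,0,0,0,14,0,0,0,0,0,14,0,0,0,0,0,14,0,0,0,0,0,14,0,0,0,0,0,9,0,0,0,0,0,1,0,0,0,0]
}}

```text
time_s: 51.2
tool_pos: [0.5721, 0.4072, 0.2282]
tool_rot: [180.0, -0.0, 106.1]
force: [0.2, -0.0, -2.5]
grip_width: 0.0094
```

Emit:
{"name": "servo_tool", "arguments": {
  "commands": [0,0,8,0,0,0,0,0,10,0,0,0,0,0,8,0,0,0,0,0,5,0,0,0,0,0,3,0,0,0,0,0,0,0,0,0]
}}

```text
time_s: 51.8
tool_pos: [0.5705, 0.407, 0.194]
tool_rot: [-180.0, 0.0, 106.2]
force: [-0.6, 0.7, -1.9]
grip_width: 0.0093
```

```bash
python3 plan.py green 0 .188;  python3 - <<'E'
from h import *
for n in("side",):
    p,d=grab(n,n+"23"); save(p,n+"23",(120,190,160,150))
E
```

```text
green [0.5716 0.4056] 106.2
t 51.8 pos [0.5705 0.407  0.194 ] rot [-1.7996e+02  3.0000e-02  1.0617e+02] F [-0.6  0.7 -1.9] w 0.0093 j7 -39.9
tool shift mm [-1.6  0.7  6. ] dist 6.2
rotvec deg [-0.04  0.03 -0.03]
```

View pics/side23.png

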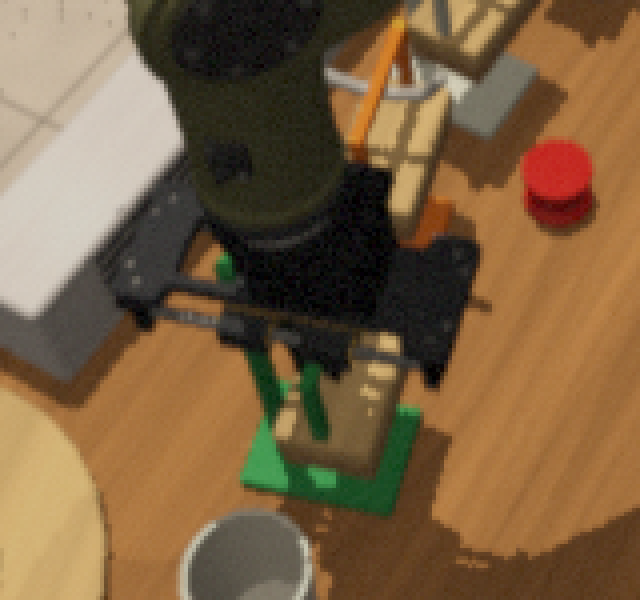

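Emit:
{"name": "servo_tool", "arguments": {
  "commands": [-0.5,0,1.5,0,0,0,-0.5,0,1.5,0,0,0,0,0,1,0,0,0,0,0,1,0,0,0]
}}

```text
time_s: 52.25
tool_pos: [0.571, 0.4063, 0.1895]
tool_rot: [180.0, 0.0, 106.2]
force: [-0.9, -0.1, -2.4]
grip_width: 0.0096
```

Emit:
{"name": "servo_tool", "arguments": {
  "commands": [0,0,1,0,0,0,0,0,1,0,0,0]
}}

```text
time_s: 52.45
tool_pos: [0.571, 0.4064, 0.1882]
tool_rot: [180.0, 0.0, 106.2]
force: [-1.5, -0.9, 4.5]
grip_width: 0.0095
```

Emit:
{"name": "servo_tool", "arguments": {
  "commands": [0,0,0,0,0,0,0,0,0,0,0,0,0,0,0,0,0,0,0,0,0,0,0,0,0,0,-4,0,0,0,0,0,-8,0,0,0,0,0,-10,0,0,0,0,0,-20,0,0,0,0,0,-30,0,0,0,0,0,-25,0,0,0],
  "jaw": 28
}}

```text
time_s: 53.45
tool_pos: [0.5709, 0.4066, 0.287]
tool_rot: [179.9, -0.0, 106.2]
force: [0.5, 0.8, -0.1]
grip_width: 0.0279
```

Emit:
{"name": "servo_tool", "arguments": {
  "commands": [0,-10,-5,0,0,0,0,-20,-5,0,0,0,0,-30,0,0,0,0,0,-30,0,0,0,0,0,-20,0,0,0,0,0,-10,0,0,0,0,0,0,0,0,0,0]
}}

```text
time_s: 54.15
tool_pos: [0.4547, 0.3727, 0.2949]
tool_rot: [179.9, 0.1, 106.2]
force: [0.4, -0.3, -0.1]
grip_width: 0.0281
```

```bash
python3 dial.py 24
python3 - <<'E'
from h import *
for n in("top","side"):
    z=np.load(n+"24.npz"); save(z["p"],n+"24f")
    X=cloud(n,z["d"]); H=hsv(z["p"]); h,s,v=H[...,0],H[...,1],H[...,2]
    mk=dict(blue=(h>100)&(h<140)&(s>60),green=(h>45)&(h<80)&(s>100),orange=(h>4)&(h<18)&(s>180)&(v>90),white=(s<45)&(v>100))
    seat=dict(white=(.668,.070),orange=(.651,.2225),blue=(.6655,-.0995),green=(.5786,.3816)); yaw=dict(white=-1,orange=16.5,blue=7.1,green=16.2)
    for c in seat:
        a=np.radians(yaw[c]); d=X[...,:2]-np.array(seat[c]); ax=d@[np.cos(a),np.sin(a)]; ay=d@[-np.sin(a),np.cos(a)]
        m=mk[c]&(X[...,2]>.203)&(X[...,2]<.224)&(abs(ax)<.03)&(abs(ay)<.08); 
        if m.sum()>5: print(n,c,m.sum(),"ax",np.median(ax[m]).round(4),"ay range",ay[m].min().round(3),ay[m].max().round(3),"z",np.median(X[...,2][m]).round(4))
E
```

```text
top bar 122 [ 0.5692 -0.3168] 73.70779135359842 0.06066923567758029
tab 11 [ 0.58383712 -0.26918092  0.06669609]
slide [ 0.47045635 -0.26557568  0.11424936]
tab 0 None
slide [ 0.46930907 -0.26101619  0.1134467 ]
top white 141 ax -0.0004 ay range -0.051 0.052 z 0.2095
top orange 118 ax -0.0016 ay range -0.055 0.052 z 0.2094
top blue 123 ax -0.0015 ay range -0.052 0.054 z 0.2093
top green 87 ax -0.0021 ay range -0.053 0.025 z 0.2093
side orange 81 ax -0.0001 ay range -0.057 0.028 z 0.2104
side green 148 ax -0.0007 ay range -0.05 0.056 z 0.2102
```

View pics/side24f.png

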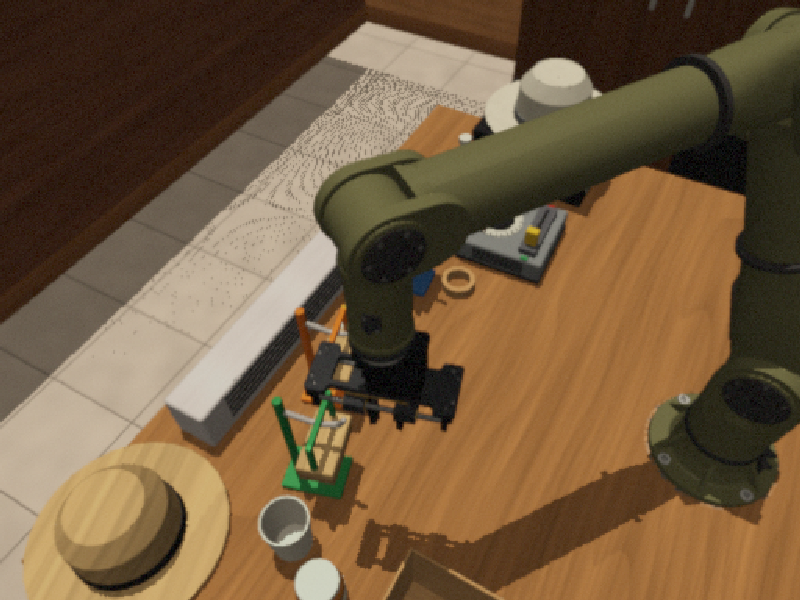

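View pics/top24f.png

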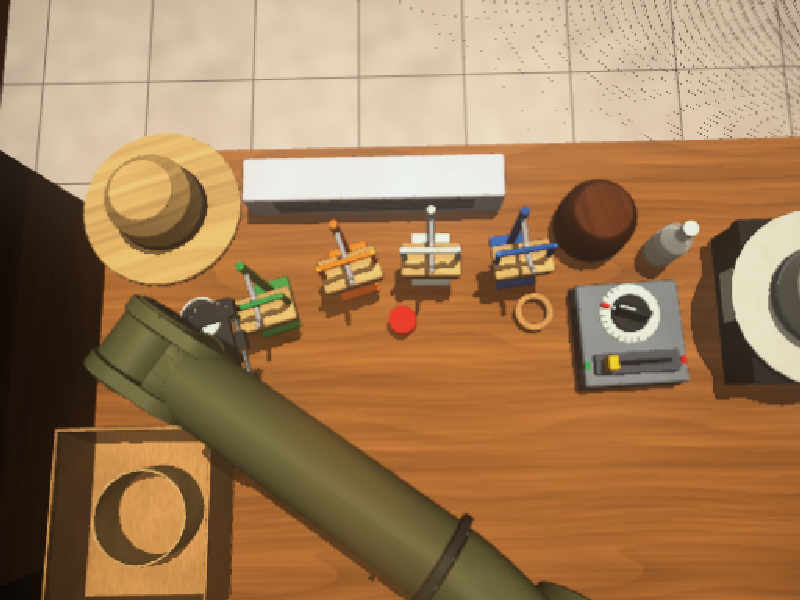

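All four brushes hang on their own hooks, with the bars centred within about 2 mm and their tops near z = 0.210 as expected. The slide and pointer are unchanged, and the gripper is clear. I hand in.

Run:
```python
from cell import env, monitor
print(monitor.get_obs()["time_s"], env.sign_off())
```

```text
the job is handed in; nothing more can be done
54.25 None
```

The job was handed in at 54.25 s of the 210 s allowed; the robot reported no verdict.

**What I did**
- **Air slide:** I pushed it open first, until the tool stopped moving while the force rose to about 14 N.
- **Heat dial:** I then turned it about 86° clockwise until the pointer stood at the red tab.
- **Brushes:** All four were there. I hung each on the stand of its own colour, in the order blue, white, orange, green. I saw no sign of a brush being knocked before I picked it up.

**Last checks**
- **Hung brushes:** In the final top picture all four bars lay across their hooks within about 2 mm of the seat. Their tops were at about 209 mm, where 210 was expected. The brushes hung level.
- **Dial:** The bar stood at 73.7° and the tab at about 73°. After I released the dial, the side camera had read the bar at 71.3°. In the last picture the arm hid the tab and bar from that camera, so this check rests on the top view.
- **Slide:** It stayed at the green end, close to its full 110 mm by both cameras.
- **Other things:** The bystanders I could see looked unmoved. The gripper was open and about 12 cm clear of the nearest stand.
- **Views that were hidden:** In the last picture the arm also hid the blue and white bars from the side camera, so their seats were confirmed only from the top. The two cameras disagreed by about 2 to 5 mm in y throughout, and I averaged them.

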